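Demould the potted modules and clip them into the test rails

TASK

Switch the test-stand isolator fully off first (lever over to the robot's side). Then lift every potted module out of its mould and press its bare board tongue down into a sprung clip on the test rails, one per clip in any clips, roughly centred along the clip, upright and fully home with the black block down on the rail. Once all are home switch the isolator fully on again, and leave the other things on the bench alone.

Things in the scene. Friction and masses are not known exactly. Their poses are not given: they have to be found in the camera images.
- module_1: potted module, 91 mm tall, 0.15-0.3 kg; None if absent (3 or 4 present); starts in a mould. Origin: middle of the tongue's lower edge, z up, y along its length, x across. From below: green board tongue 4 x 60 mm (x, y), z 0-24; black block 30 x 80, z 24-44; aluminium heat sink 18 x 60, z 44-91 (grip here, across x). Same end for end
- module_2: potted module, 91 mm tall, 0.15-0.3 kg; None if absent (3 or 4 present); starts in a mould. Origin: middle of the tongue's lower edge, z up, y along its length, x across. From below: green board tongue 4 x 60 mm (x, y), z 0-24; black block 30 x 80, z 24-44; aluminium heat sink 18 x 60, z 44-91 (grip here, across x). Same end for end
- module_3: potted module, 91 mm tall, 0.15-0.3 kg; None if absent (3 or 4 present); starts in a mould. Origin: middle of the tongue's lower edge, z up, y along its length, x across. From below: green board tongue 4 x 60 mm (x, y), z 0-24; black block 30 x 80, z 24-44; aluminium heat sink 18 x 60, z 44-91 (grip here, across x). Same end for end
- module_4: potted module, 91 mm tall, 0.15-0.3 kg; None if absent (3 or 4 present); starts in a mould. Origin: middle of the tongue's lower edge, z up, y along its length, x across. From below: green board tongue 4 x 60 mm (x, y), z 0-24; black block 30 x 80, z 24-44; aluminium heat sink 18 x 60, z 44-91 (grip here, across x). Same end for end
- mould_a: loose aluminium potting mould, 68 mm (its x) x 230 (its y) x 48 tall, 1.6 kg, on the table; may get shifted while you work. Origin: centre of underside. Two open cavities centred at its y = -52.5 and +52.5, each 34 x 84 mm, 20 deep, with a 10 mm wide slit in the floor for the tongue; some are empty. A module in it has its y along the mould's y, 2 mm play all round, its origin 4 mm above the table
- mould_b: loose aluminium potting mould, 68 mm (its x) x 230 (its y) x 48 tall, 1.6 kg, on the table; may get shifted while you work. Origin: centre of underside. Two open cavities centred at its y = -52.5 and +52.5, each 34 x 84 mm, 20 deep, with a 10 mm wide slit in the floor for the tongue; some are empty. A module in it has its y along the mould's y, 2 mm play all round, its origin 4 mm above the table
- rail_a: test rail screwed to the table: black base 64 mm (its x) x 230 (its y), two grey walls along y (outer faces 40 mm apart) whose tops, 36 mm above the table, are the shoulders on which a module's black block comes down. Two sprung brass clips lie between the walls, in line along y. Origin: centre of underside
- rail_b: test rail screwed to the table: black base 64 mm (its x) x 230 (its y), two grey walls along y (outer faces 40 mm apart) whose tops, 36 mm above the table, are the shoulders on which a module's black block comes down. Two sprung brass clips lie between the walls, in line along y. Origin: centre of underside
- clip_a1 (a point): home point of a sprung clip: where the middle of a tongue's lower edge ends up, 12 mm above the table; axes as the rail. Two brass jaws 62 mm long (along y), touching when empty, part along x as the edge is pushed straight down (about 10-20 N). V funnel 12 mm wide at 35 mm above the table, closing at 24 mm (on rail_a, the one at rail y = -52.5 mm)
- clip_a2 (a point): home point of a sprung clip: where the middle of a tongue's lower edge ends up, 12 mm above the table; axes as the rail. Two brass jaws 62 mm long (along y), touching when empty, part along x as the edge is pushed straight down (about 10-20 N). V funnel 12 mm wide at 35 mm above the table, closing at 24 mm (on rail_a, the one at rail y = +52.5 mm)
- clip_b1 (a point): home point of a sprung clip: where the middle of a tongue's lower edge ends up, 12 mm above the table; axes as the rail. Two brass jaws 62 mm long (along y), touching when empty, part along x as the edge is pushed straight down (about 10-20 N). V funnel 12 mm wide at 35 mm above the table, closing at 24 mm (on rail_b, the one at rail y = -52.5 mm)
- clip_b2 (a point): home point of a sprung clip: where the middle of a tongue's lower edge ends up, 12 mm above the table; axes as the rail. Two brass jaws 62 mm long (along y), touching when empty, part along x as the edge is pushed straight down (about 10-20 N). V funnel 12 mm wide at 35 mm above the table, closing at 24 mm (on rail_b, the one at rail y = +52.5 mm)
- isolator (a joint): isolator lever angle, rad: 0 = off (leaning 0.5 rad towards the base's -x, the robot's side), 1.0 = on (leaning 0.5 rad to the base's +x, away from the robot). Light; stays where it is left
- isolator_tip (a point): centre of the black ball, 26 mm across, at the end of the isolator lever (steel stem 10 mm thick, 100 mm from pivot to ball centre)
- isolator_base: grey isolator box screwed to the table, 70 x 50 x 25 mm; origin: centre of its underside; the lever's pivot lies 22 mm above the origin along the base's y and the lever swings in its x-z plane
- multimeter: red hand-held multimeter, 150 x 78 x 34 mm. A bystander: leave alone. Origin: underside
- pliers: pliers with red handles, about 140 mm. A bystander: leave alone. Origin: underside
- cutters: side cutters with yellow handles, about 140 mm. A bystander: leave alone. Origin: underside
- solder_reel: steel solder reel standing on its flat side, 54 mm across, 40 mm tall. A bystander: leave alone. Origin: underside
- lamp_holder: clear lamp bulb in a white ceramic holder, 90 mm across, 135 mm tall. A bystander: leave alone. Origin: underside
- flux_jar: small jar, 52 mm across, 60 mm tall. A bystander: leave alone. Origin: underside

How it is judged:
By the outcome, as a careful person would: the job done as asked, in the order asked, and still so for the second after the job is handed in, with the robot touching nothing.
Of module_1, module_2, module_3, module_4 only 3 to 4 are there at a start; the rules pass over those that are not, and their reading is None.
At some moment in a run one of mould_a, mould_b may be knocked a few centimetres aside while the robot is not near it.
Once in a run the grip may slacken for a moment while it holds something.
It also fails if it takes over 210 s, if anything falls off the work surface, if the arm or the gripper's body presses on something with over 40 N, if the wrist force passes 120 N, or if a joint passes its speed limit or range.

ROBOT

A 6-joint arm with a two-finger parallel gripper is mounted at the origin on the work surface. World frame = base frame: x ahead of the robot, y to its left, z up, the work surface at z = 0. Lengths are in m, angles in rad, forces in N, time in s.
With the tool pointing down it reaches from about 0.3 to 0.775 m from the base axis. Payload 14.6 kg.
Tool frame: the origin (TCP) lies at the very end of the fingers, on their centre line; the grasp point (between the pads) lies 19 mm behind it; x points along the fingers, y is the direction in which the jaws open and shut, and the axes are right-handed (so a half turn about x gives the same grasp; the last joint's range is limited). The gripper opens to 94 mm and grips with 3 to 60 N. Pads are 16 mm wide; open, the fingers measure 119 mm over their backs; the gripper's body (75 mm by 177 mm) begins 78 mm behind the grasp point.
Start: joints at [-1.343, 0.3, 1.521, -0, 1.321, -0.067], TCP at [0.16, -0.526, 0.205] pointing down, gripper open.
Joint ranges: [-3.03, 3.03], [-0.79, 2.21], [0.23, 2.52], [-1.04, 4.18], [0, 3.07], [-2.55, 2.55]. Speed limits (rad/s): [2.22, 2.22, 2.57, 3.14, 3.14, 3.14].

INTERFACE

Orientations are given as [roll, pitch, yaw] about the fixed x, y, z axes, in that order (R = Rz(yaw) Ry(pitch) Rx(roll)).
In Python, from station import ctrl, viewer, hand_in gives the robot as it stands. The module is installed in compiled form; this text tells all that it offers.
- The arm moves only by the tool play_rows, never from a script. Its argument "deltas" is a list that holds one entry, the list of rows, each a list of 7 numbers: the shift along the tool's x, y, z in mm, then the turn, a rotation vector about the tool's x, y, z in rad, then the finger opening in mm, from 0 to 94. In form: [[[dx, dy, dz, ax, ay, az, gripper], ...]]. A call has 1 to 10 rows; each row shifts and turns the commanded pose from where the row before left it, along the tool's axes as they then stand; what a row does not reach is not made up. A row lasts 1/10 s, in which the tool goes at most 50 mm and 8.59 degrees, less where a joint would pass 70% of its speed; a pose out of reach is approached as far as the arm can. A call with a gripper value outside its range is refused whole. The fingers move at their own pace and stop on an object; "grip_force" is the grip in N (left out, the last holds). Time passes only in rows, so rows that do not move let the fingers close. It gives the time, the measured TCP pose, the force and the opening at its end, in the units of the state.
- ctrl.get_obs(): the state, without advancing time (a new reading comes with each control period).
- viewer.camera(name): name is "scene" or "top"; returns a dict with "img" (480x640x3 uint8, red, green, blue), "fx", "fy", "cx", "cy" (pixels), "rvec" (rotation vector, rad) and "tvec" (3), from world to camera coordinates, as OpenCV has them. Camera axes: x right, y down, z forward; pixel columns grow to the right and rows downward; lengths in m; the calibration is good to about 2 mm. A picture is of the moment at which its call begins. There is no depth.
- hand_in(): hands the job in, once; it reports no verdict.
The state is a dict: "time_s": time; "qpos": joint angles; "joint_vel": joint speeds; "tau": joint torques, N m; "ee_pos": TCP position; "eef_rot": TCP orientation; "force": force on the tool from outside, world axes, zero at the start; "moment": the same for the moment, N m; "grip_width": finger opening in m.
Only numpy, scipy, OpenCV 4.12 (cv2) and the standard library are available. Lean on these libraries where they do the work, as an engineer would, in place of code of your own. Each camera call takes 0.05 s, during which the arm holds its last target.

## Working session

There is one attempt and no reset: what is moved stays moved. The work goes in short steps, Python scripts to look and compute and a tool call to move; the robot and the scene stay as the last step left them, time stands still between calls to the robot, and variables do not carry over. Pictures are saved under pics/ and viewed, and the job is handed in when it is done.

Besides the shell and the picture viewer there is one more tool, called after ">>>" as name(argument=value, ...) on one line, values as JSON. play_rows: Moves the arm, as the interface text tells. Its arguments: {"type":"object","properties":{"deltas":{"type":"array","items":{"type":"array","items":{"type":"array","items":{"type":"number"}}}},"grip_force":{"type":"number"}},"required":["deltas"]}

```bash
mkdir -p pics; cat > h.py <<'E'
import numpy as np, cv2
from station import ctrl, viewer
def shot(name,fn):
    c=viewer.camera(name); cv2.imwrite('pics/'+fn,c['img'][:,:,::-1]); return c
def ray(c,u,v):
    R=cv2.Rodrigues(np.array(c['rvec'],float))[0]; t=np.array(c['tvec'],float).ravel()
    d=R.T@np.array([(u-c['cx'])/c['fx'],(v-c['cy'])/c['fy'],1]); return -R.T@t,d
def onz(c,u,v,z):
    o,d=ray(c,u,v); return o+d*(z-o[2])/d[2]
def proj(c,p):
    R=cv2.Rodrigues(np.array(c['rvec'],float))[0]; q=R@np.array(p,float)+np.array(c['tvec'],float).ravel()
    return c['fx']*q[0]/q[2]+c['cx'],c['fy']*q[1]/q[2]+c['cy']
E
python3 - <<'E'
from h import *
import pickle
for n in('scene','top'):
    c=shot(n,n+'0.png'); pickle.dump(c,open(n+'0.pkl','wb')); print(n,c['fx'],c['cx'],c['cy'],ray(c,320,240))
print(ctrl.get_obs())
E
```

```text
scene 493.6279592658803 317.58928710451187 246.20448941719025 (array([ 1.30022971, -0.09072422,  0.92349317]), array([-0.66706045,  0.10059069, -0.73830462]))
top 607.4362471857381 324.44430217779717 242.48712818198396 (array([ 0.44687275, -0.01342097,  1.58234437]), array([ 0.07764219,  0.01294483, -0.9969325 ]))
{'time_s': 0.1, 'qpos': array([-1.34259191e+00,  3.00383577e-01,  1.52147665e+00, -1.22634134e-05,
        1.32066979e+00, -6.65908034e-02]), 'joint_vel': array([-0.00054144, -0.00283093, -0.00207071,  0.0004568 ,  0.00077521,
        0.00031472]), 'tau': array([ 2.44783005e-03, -5.32644081e+01, -3.53281724e+01,  7.09545286e-02,
        2.34382198e-02, -7.28156692e-05]), 'ee_pos': array([ 0.15975051, -0.52606933,  0.20497851]), 'eef_rot': array([-1.62471502,  1.56985889,  1.81167589]), 'force': array([0.61667018, 0.09060404, 0.10966613]), 'moment': array([0.0280314 , 0.00676879, 0.00099076]), 'grip_width': 0.09404306838004227}
```

View pics/scene0.png

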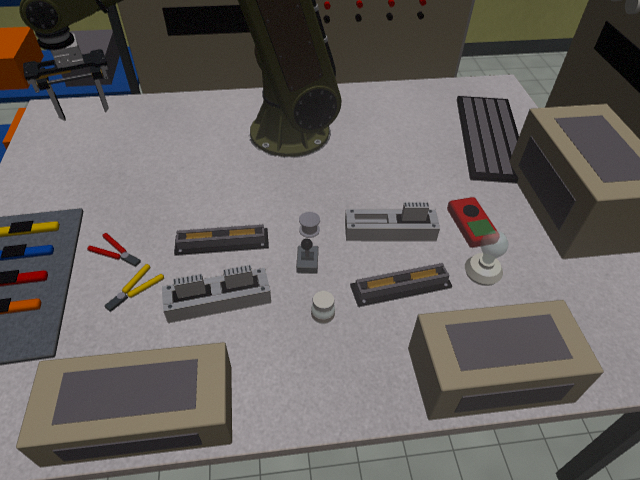

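View pics/top0.png

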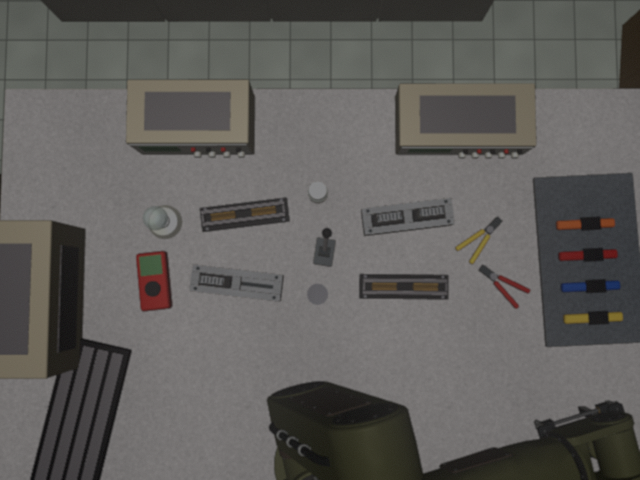

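The top view shows three modules: two in the mould near (408,216) and one in the mould near (237,282). The rails are at (244,214) and (404,287), the lever is on with its ball at (326,233), and the reel is at (318,293). I'll zoom in to measure.

```bash
python3 - <<'E'
import cv2
im=cv2.imread('pics/top0.png')
cv2.imwrite('pics/tl.png',cv2.resize(im[190:310,185:345],(800,600),interpolation=cv2.INTER_CUBIC))
cv2.imwrite('pics/tr.png',cv2.resize(im[190:310,310:470],(800,600),interpolation=cv2.INTER_CUBIC))
im=cv2.imread('pics/scene0.png')
cv2.imwrite('pics/sc.png',cv2.resize(im[180:330,280:480],(800,600),interpolation=cv2.INTER_CUBIC))
E
```

```text
(no output)
```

View pics/tl.png

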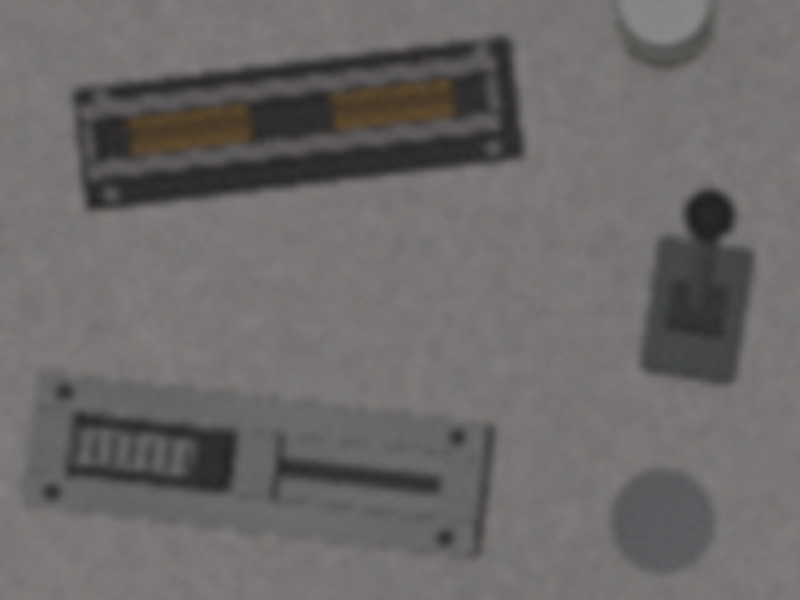

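View pics/tr.png

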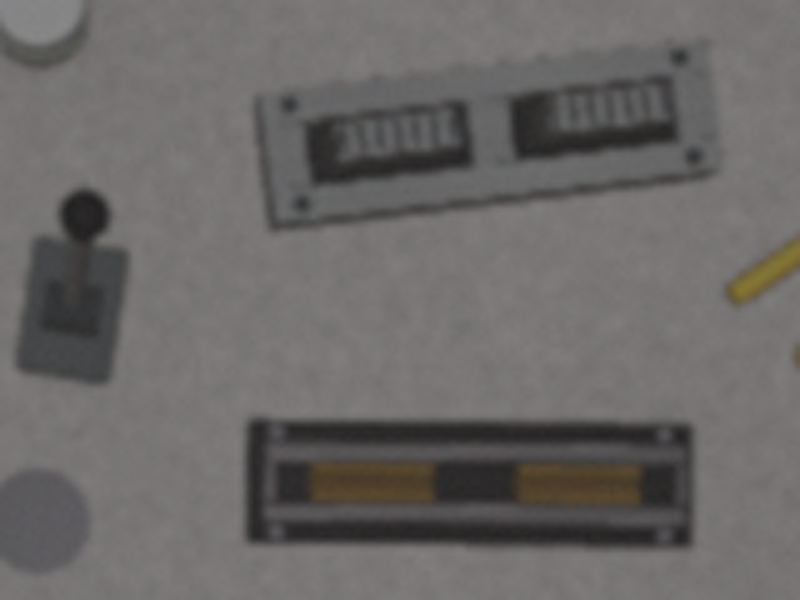

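View pics/sc.png

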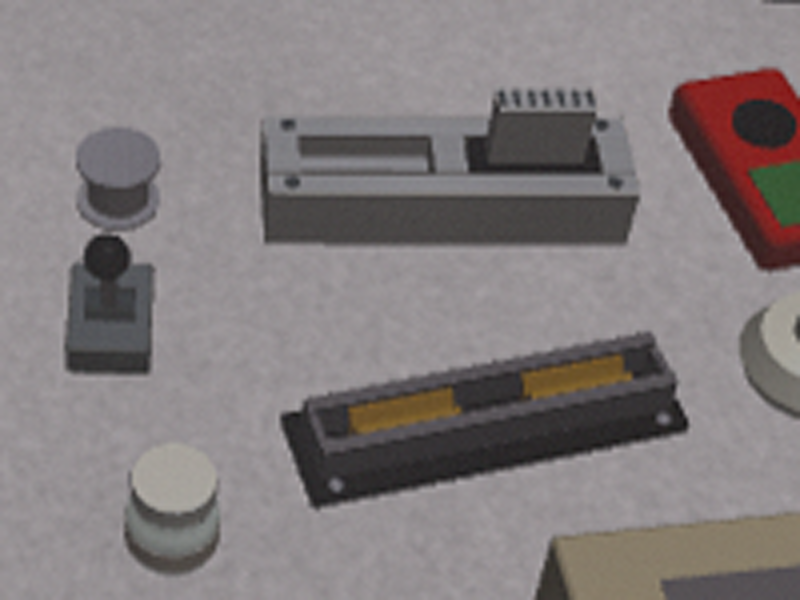

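```bash
cat >> h.py <<'E'
from scipy.spatial.transform import Rotation as Ro
def pose(o=None):
    o=o or ctrl.get_obs(); R=Ro.from_euler('xyz',o['eef_rot']).as_matrix(); return np.array(o['ee_pos']),R
def psi(R): return np.arctan2(R[1,1],R[0,1])
def to(tx,ty,tz,tpsi=None):
    "tool-frame shift (mm) and rotvec to reach target, vertical tool; printed from measured pose"
    p,R=pose(); d=R.T@(np.array([tx,ty,tz])-p)*1000
    a=tpsi if tpsi is not None else psi(R); a=psi(R)+((a-psi(R)+np.pi/2)%np.pi-np.pi/2)
    y=np.array([np.cos(a),np.sin(a),0]); x=np.array([0,0,-1.]); T=np.column_stack([x,y,np.cross(x,y)])
    rv=Ro.from_matrix(R.T@T).as_rotvec()
    # shift in target frame too (after turning)
    print('at',p.round(4),'psi',round(psi(R),4),'tilt',(R[:2,0]).round(4),'| shift now-frame',d.round(1),'rv',rv.round(4),'shift after turn',(T.T@(np.array([tx,ty,tz])-p)*1000).round(1))
def brass(c):
    h=cv2.cvtColor(c['img'],cv2.COLOR_RGB2HSV); m=cv2.inRange(h,(10,110,50),(28,255,255))
    n,l,s,ce=cv2.connectedComponentsWithStats(m); out=[]
    for i in range(1,n):
        if s[i,4]>60: out.append((s[i,4],ce[i],(l==i)))
    return out
E
python3 - <<'E'
from h import *
import pickle
p,R=pose();print(p,psi(R)); 
for n in('top','scene'):
    c=pickle.load(open(n+'0.pkl','rb'))
    for a,ce,m in brass(c):
        print(n,a,ce.round(1),onz(c,*ce,.033)[:2].round(4))
c=pickle.load(open('top0.pkl','rb'));im=c['img']
g=cv2.cvtColor(im,cv2.COLOR_RGB2GRAY)
def f(X,Y,ox):return ox+(X+.5)/5-.5,190+(Y+.5)/5-.5
def dot(u,v):
    # darkness-weighted centroid
    s=cv2.resize(g,None,fx=1,fy=1).astype(float); r=3
    U,V=int(round(u)),int(round(v)); w=s[V-r:V+r+1,U-r:U+r+1]; w=np.clip(np.median(w)-8-w,0,None)
    yy,xx=np.mgrid[V-r:V+r+1,U-r:U+r+1]; return (xx*w).sum()/w.sum(),(yy*w).sum()/w.sum()
for nm,ox,pts in(('mouldL',185,[(65,391),(457,437),(446,538),(51,492)]),('mouldR',310,[(289,104),(679,57),(694,157),(301,204)])):
    P=[]
    for q in pts:
        uv=dot(*f(*q,ox)); P.append(onz(c,*uv,.048)[:2]);print(nm,np.round(uv,2),np.round(f(*q,ox),2),P[-1].round(4))
    P=np.array(P); ctr=P.mean(0); e=(P[0]+P[3]-P[1]-P[2])/2
    print('centre',ctr.round(4),'y axis ang',np.arctan2(e[1],e[0]),'len',np.linalg.norm(e), 'cav+',(ctr+52.5e-3*e/np.linalg.norm(e)).round(4),'cav-',(ctr-52.5e-3*e/np.linalg.norm(e)).round(4))
# heat sink tops
for nm,ox,q in(('L',185,(136,450)),('R1',310,(400,134)),('R2',310,(614,107))):
    print(nm,onz(c,*f(*q,ox),.095)[:2].round(4))
print('ball',onz(c,*f(709,214,185),.110).round(4),'base',[onz(c,*f(*q,185),.025)[:2].round(4) for q in((661,237),(752,250),(736,383),(643,370))])
print('railR corners',[onz(c,*f(*q,310),.0)[:2].round(4) for q in((248,421),(692,424),(692,545),(248,543))])
E
```

```text
[ 0.15975051 -0.52606933  0.20497851] -1.2759980391157544
top 114 [263.  210.7] [0.6429 0.1534]
top 129 [223.2 215.4] [0.6304 0.2555]
top 85 [607.1 222.3] [ 0.6139 -0.7275]
top 136 [568.6 224. ] [ 0.6095 -0.6289]
top 131 [469.7 239.5] [ 0.5693 -0.3757]
top 135 [479.3 248.6] [ 0.5462 -0.3998]
top 124 [384.1 286.1] [ 0.4502 -0.1566]
top 119 [424.4 286.5] [ 0.4495 -0.259 ]
top 134 [614.7 316.3] [ 0.3752 -0.739 ]
top 227 [576.  318.2] [ 0.3702 -0.6411]
scene 2010 [16.4 54.8] [-0.528  -0.9452]
scene 276 [ 13.4 125.9] [-0.0739 -0.8345]
scene 407 [ 32.2 228.5] [ 0.378  -0.6698]
scene 133 [241.7 231.6] [ 0.4461 -0.1584]
scene 141 [198.2 234.8] [ 0.445  -0.2642]
scene 488 [140.6 281.8] [ 0.577 -0.388]
scene 173 [423.2 273.7] [0.6269 0.254 ]
scene 179 [380.2 282.3] [0.6401 0.1498]
scene 348 [ 23.5 305.2] [ 0.6131 -0.6305]
mouldL [197.45 267.9 ] [197.6 267.8] [0.4952 0.3162]
mouldL [276.01 276.97] [276. 277.] [0.4726 0.1173]
mouldL [273.57 297.09] [273.8 297.2] [0.422 0.123]
mouldL [194.99 287.85] [194.8 288. ] [0.4449 0.3215]
centre [0.4587 0.2195] y axis ang 1.4571615519287573 len 0.19994739424878955 cav+ [0.4646 0.2716] cav- [0.4527 0.1673]
mouldR [367.38 210.48] [367.4 210.4] [ 0.6418 -0.1137]
mouldR [445.41 200.99] [445.4 201. ] [ 0.6663 -0.3122]
mouldR [448.43 221.37] [448.4 221. ] [ 0.6143 -0.3192]
mouldR [369.97 230.29] [369.8 230.4] [ 0.5912 -0.1201]
centre [ 0.6284 -0.2163] y axis ang 1.6898744138419295 len 0.20013637021115177 cav+ [ 0.6222 -0.1642] cav- [ 0.6347 -0.2684]
L [0.4651 0.2704]
R1 [ 0.6212 -0.1653]
R2 [ 0.6347 -0.2707]
ball [ 0.5801 -0.0098  0.11  ] base [array([0.5759, 0.0151]), array([ 0.5693, -0.0318]), array([ 0.5008, -0.0236]), array([0.5074, 0.0241])]
railR corners [array([ 0.4821, -0.0951]), array([ 0.4809, -0.3258]), array([ 0.4183, -0.325 ]), array([ 0.4189, -0.0949])]
```

```bash
python3 - <<'E'
from h import *
import pickle
c=pickle.load(open('top0.pkl','rb'))
h=cv2.cvtColor(c['img'],cv2.COLOR_RGB2HSV)
cs=pickle.load(open('scene0.pkl','rb'))
def f(X,Y,ox):return ox+(X+.5)/5-.5,190+(Y+.5)/5-.5
for nm,ox,pts in(('R1',310,[(309,463),(434,463),(434,502),(309,502)]),('R2',310,[(516,465),(642,465),(642,505),(516,505)]),('La',185,[(130,117),(249,103),(253,140),(133,155)]),('Lb',185,[(331,94),(453,80),(456,117),(335,130)])):
    P=np.array([onz(c,*f(*q,ox),.035)[:2] for q in pts]); print(nm,P.mean(0).round(4),(np.linalg.norm(P[0]-P[1])).round(4),(np.linalg.norm(P[0]-P[3])).round(4))
# soft brass saturation-weighted centroid
hs=h[:,:,1].astype(float)
for nm,(u,v) in(('R1',(384,286)),('R2',(425,286.5)),('La',(223,216)),('Lb',(263,211))):
    U,V=int(u),int(v);r=17;w=np.clip(hs[V-8:V+9,U-r:U+r+1]-70,0,None);w*=((h[V-8:V+9,U-r:U+r+1,0]>8)&(h[V-8:V+9,U-r:U+r+1,0]<32)&(h[V-8:V+9,U-r:U+r+1,2]>55))
    yy,xx=np.mgrid[V-8:V+9,U-r:U+r+1]; q=((xx*w).sum()/w.sum(),(yy*w).sum()/w.sum());print(nm,np.round(q,2),onz(c,*q,.035)[:2].round(4))
# wall outer corners z=.036
for nm,ox,pts in(('R',310,[(264,445),(688,445),(688,522),(264,521)]),('L',185,[(79,103),(496,55),(502,135),(87,180)])):
    P=np.array([onz(c,*f(*q,ox),.036)[:2] for q in pts]); ct=P.mean(0); e=(P[0]+P[3]-P[1]-P[2]);e/=np.linalg.norm(e);print(nm,P.round(4).tolist(),ct.round(4),np.arctan2(e[1],e[0]).round(4),(ct+e*.0525).round(4),(ct-e*.0525).round(4))
E
python3 - <<'E'
import cv2
im=cv2.imread('pics/top0.png')
for n,(x,y) in (('zl',(190,190)),('zr',(350,264))):
    cv2.imwrite(f'pics/{n}.png',cv2.resize(im[y:y+50,x:x+110],(800,364),interpolation=cv2.INTER_NEAREST))
E
```

```text
R1 [ 0.4502 -0.1559] 0.0635 0.0198
R2 [ 0.4491 -0.2612] 0.0639 0.0203
La [0.6304 0.256 ] 0.0615 0.0197
Lb [0.6427 0.1522] 0.063 0.0187
R1 [383.93 286.05] [ 0.4503 -0.156 ]
R2 [425.15 286.38] [ 0.4497 -0.2606]
La [222.75 215.43] [0.6302 0.2563]
Lb [263.14 210.53] [0.643  0.1527]
R [[0.4691, -0.1013], [0.4695, -0.3165], [0.4305, -0.316], [0.4306, -0.1012]] [ 0.4499 -0.2088] 1.5715 [ 0.4499 -0.1563] [ 0.45   -0.2613]
L [[0.6435, 0.3137], [0.6686, 0.0998], [0.6273, 0.0965], [0.6038, 0.3089]] [0.6358 0.2047] 1.6841 [0.6299 0.2569] [0.6417 0.1526]
```

View pics/zl.png

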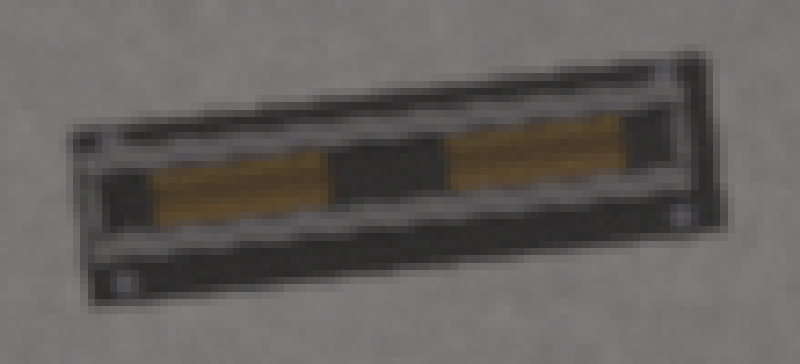

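View pics/zr.png

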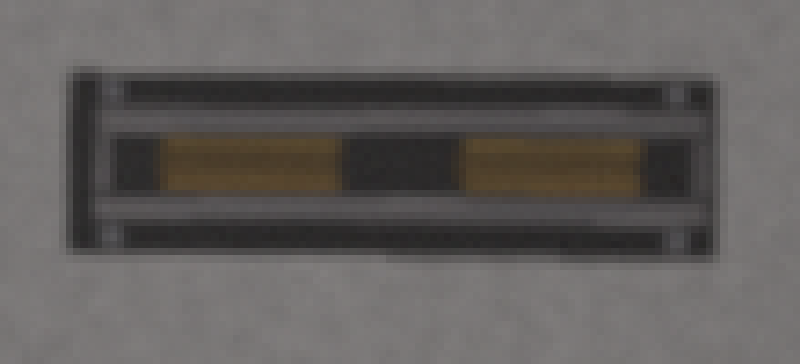

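>>> play_rows(deltas=[[[0,0,0,-0.144,0,0,0],[0,0,0,-0.144,0,0,0],[0,0,0,-0.144,0,0,0],[0,0,0,-0.144,0,0,0],[0,0,0,-0.144,0,0,0],[0,0,0,-0.144,0,0,0],[0,0,0,-0.144,0,0,0],[0,0,0,-0.143,0,0,0]]], grip_force=20)

```text
time_s: 0.9
ee_pos: [0.1598, -0.5261, 0.2051]
eef_rot: [-2.754, 1.57, 1.839]
force: [-1.0, 0.8, -0.8]
grip_width: 0.0337
```

>>> play_rows(deltas=[[[0,24,-35,0,0,0,0],[0,24,-35,0,0,0,0],[0,24,-35,0,0,0,0],[0,24,-35,0,0,0,0],[0,24,-35,0,0,0,0],[0,24,-35,0,0,0,0],[0,24,-35,0,0,0,0],[0,24,-35,0,0,0,0],[0,24,-35,0,0,0,0],[0,24,-35,0,0,0,0]]])

```text
time_s: 1.9
ee_pos: [0.4424, -0.2073, 0.2053]
eef_rot: [-1.893, 1.571, 2.695]
force: [-0.1, -0.2, -0.7]
grip_width: 0.0002
```

>>> play_rows(deltas=[[[0,24,-35,0,0,0,0],[0,24,-35,0,0,0,0],[0,24,-35,0,0,0,0],[0,24,-35,0,0,0,0],[0,24,-35,0,0,0,0],[0,30,-35,0,0,0,0],[0,0,0,0,0,0,0],[0,0,0,0,0,0,0]]])

```text
time_s: 2.7
ee_pos: [0.6165, -0.0187, 0.2045]
eef_rot: [-1.464, 1.569, 3.124]
force: [-0.0, -0.3, 0.6]
grip_width: 0.0006
```

```bash
python3 - <<'E'
from h import *
to(.624,-.0148,.09,-.125)
shot('scene','s1.png');shot('top','t1.png');o=ctrl.get_obs();print(o['time_s'],o['force'],o['grip_width'])
E
```

```text
at [ 0.6165 -0.0187  0.2045] psi -0.1236 tilt [-0.0016  0.    ] | shift now-frame [114.4   7.2  -4.9] rv [0.0014 0.0002 0.0016] shift after turn [114.5   7.   -4.8]
2.8 [ 0.07888732 -0.44653632  0.33313999] 0.0005783407099978549
```

View pics/s1.png

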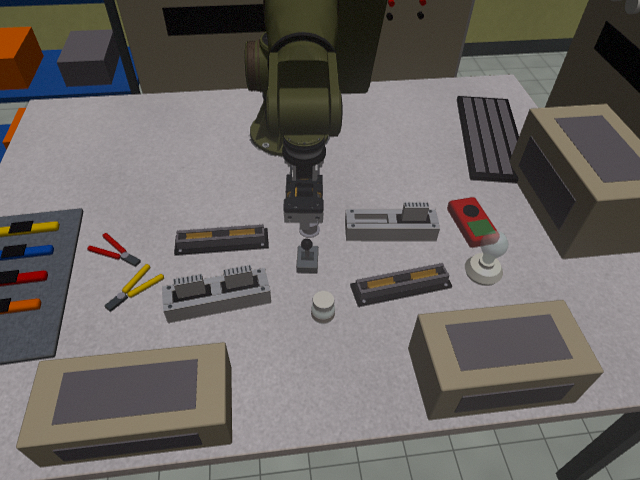

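The gripper hangs at about (305,215) px with the lever ball at (307,243). The scene is undisturbed. Next I descend on the far side of the ball.

>>> play_rows(deltas=[[[0,8,-5,0,0,0,0],[28,0,0,0,0,0,0],[28,0,0,0,0,0,0],[28,0,0,0,0,0,0],[28,0,0,0,0,0,0],[0,0,0,0,0,0,0]]])

```text
time_s: 3.4
ee_pos: [0.6235, -0.0157, 0.0901]
eef_rot: [-1.534, 1.565, 3.052]
force: [0.2, -0.6, 0.3]
grip_width: 0.0001
```

>>> play_rows(deltas=[[[0,-11,0,0,0,0,0],[0,-11,0,0,0,0,0],[0,-11,0,0,0,0,0],[0,-11,0,0,0,0,0],[0,-11,0,0,0,0,0],[0,-11,0,0,0,0,0],[0,-11,0,0,0,0,0],[0,-11,0,0,0,0,0],[0,-11,0,0,0,0,0]]])

```text
time_s: 4.3
ee_pos: [0.5274, -0.0033, 0.0954]
eef_rot: [1.638, 1.568, -0.059]
force: [0.7, 0.1, -0.8]
grip_width: 0.0007
```

```bash
python3 - <<'E'
from h import *
to(.5384-.022*.992,-.0041+.022*.125,.09,-.125)
shot('scene','s2.png');o=ctrl.get_obs();print(o['time_s'],o['force'],o['grip_width'])
E
```

```text
at [ 0.5274 -0.0033  0.0954] psi -0.1256 tilt [ 0.0027 -0.0002] | shift now-frame [  5.4 -11.   -0.5] rv [-0.0006 -0.0002 -0.0027] shift after turn [  5.4 -11.   -0.5]
4.35 [-0.09020977  1.04394214 -0.16050231] 0.0005293115296557899
```

View pics/s2.png

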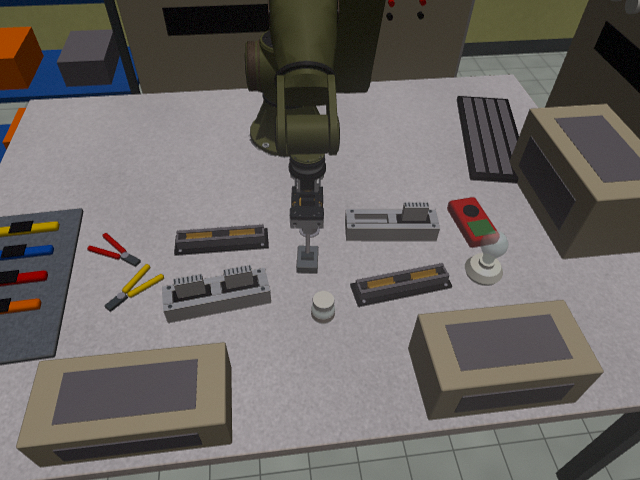

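The ball is now hidden behind the gripper, so the lever is being carried over. I'll push on in small steps until the force shows the stop.

>>> play_rows(deltas=[[[4,-5,0,0,0,0,0],[0,-5,0,0,0,0,0],[0,-2,0,0,0,0,0],[0,0,0,0,0,0,0]]])

```text
time_s: 4.75
ee_pos: [0.5151, -0.0015, 0.0896]
eef_rot: [1.548, 1.571, -0.148]
force: [-1.1, -0.8, 0.1]
grip_width: 0.0004
```

>>> play_rows(deltas=[[[0,-2,0,0,0,0,0],[0,-1,0,0,0,0,0],[0,0,0,0,0,0,0]]])

```text
time_s: 5.05
ee_pos: [0.5144, -0.0014, 0.0899]
eef_rot: [1.6, 1.565, -0.096]
force: [17.7, -1.2, -10.3]
grip_width: 0.0002
```

>>> play_rows(deltas=[[[0,-2,0,0,0,0,0],[0,-1,0,0,0,0,0],[0,0,0,0,0,0,0]]])

```text
time_s: 5.35
ee_pos: [0.514, -0.0014, 0.0902]
eef_rot: [1.605, 1.558, -0.092]
force: [38.6, -3.6, -24.1]
grip_width: 0.0007
```

>>> play_rows(deltas=[[[0,10,0,0,0,0,0],[0,15,0,0,0,0,0],[-40,0,0,0,0,0,40],[-40,0,0,0,0,0,40],[-40,0,0,0,0,0,40],[0,0,40,-0.122,0,0,40],[0,0,40,-0.122,0,0,40],[0,0,0,0,0,0,40]]])

```text
time_s: 6.15
ee_pos: [0.5285, -0.0868, 0.2096]
eef_rot: [-0.496, 1.57, -1.945]
force: [-0.2, -0.1, -0.6]
grip_width: 0.0398
```

```bash
python3 - <<'E'
from h import *
to(.6218,-.1648,.053,.119)
c=shot('scene','s3.png');c2=shot('top','t3.png');o=ctrl.get_obs();print(o['time_s'],o['force'],o['grip_width'])
a=cv2.resize(c['img'][190:280,260:380],(800,600));cv2.imwrite('pics/s3z.png',a[:,:,::-1])
a=cv2.resize(c2['img'][190:310,310:470],(800,600));cv2.imwrite('pics/t3z.png',a[:,:,::-1])
E
```

```text
at [ 0.5285 -0.0868  0.2096] psi 0.1213 tilt [-0.0002 -0.0005] | shift now-frame [156.6  83.2  88.6] rv [0.0023 0.0005 0.0003] shift after turn [156.6  83.4  88.5]
6.25 [ 0.81286168 -0.10955984 -0.63347051] 0.040232609637819106
```

View pics/s3z.png

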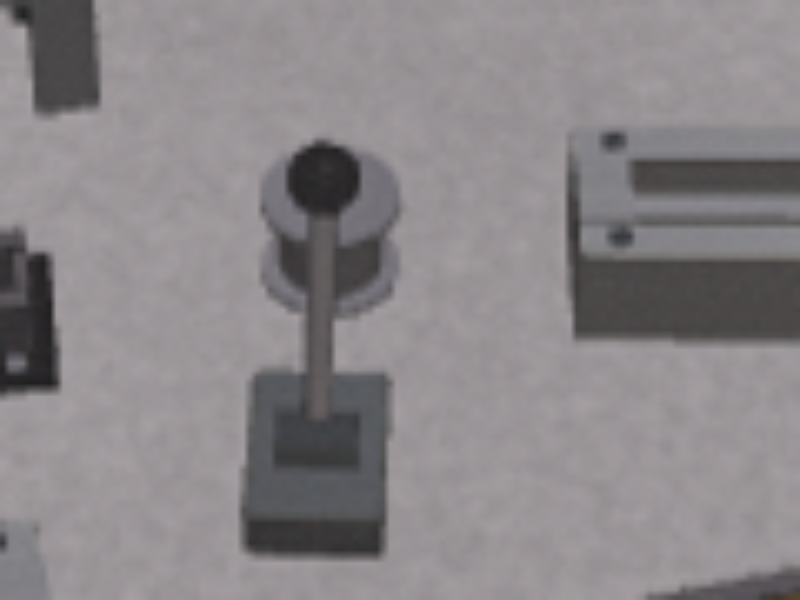

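View pics/t3z.png

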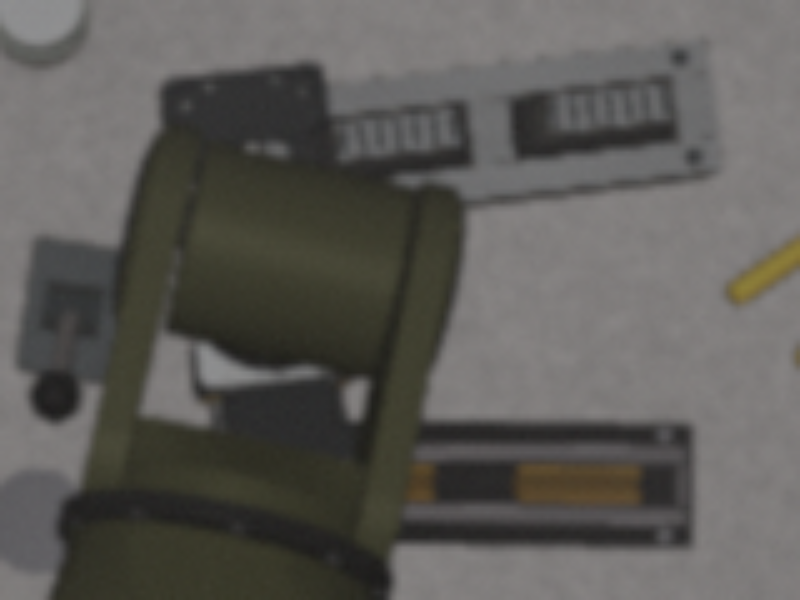

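The isolator is fully off: the ball leans to the robot's side over the reel at (322,178) in the zoom, and the push hit the stop. Now the first grasp.

>>> play_rows(deltas=[[[0,28,30,0,0,0,46],[0,28,30,0,0,0,46],[0,27,28,0,0,0,46],[0,0,0,0,0,0,46],[35,0,0,0,0,0,46],[35,0,0,0,0,0,46],[35,0,0,0,0,0,46],[35,0,0,0,0,0,46],[16,0,0,0,0,0,46],[0,0,0,0,0,0,46]]])

```text
time_s: 7.25
ee_pos: [0.6207, -0.1597, 0.0517]
eef_rot: [-2.036, 1.567, 2.796]
force: [0.1, -0.2, -0.2]
grip_width: 0.0458
```

```bash
python3 - <<'E'
from h import *
to(.6218,-.1648,.053,.119)
c=shot('scene','s4.png');o=ctrl.get_obs();print(o['time_s'],o['force'],o['grip_width'])
a=cv2.resize(c['img'][200:330,140:313],(800,600));cv2.imwrite('pics/s4z.png',a[:,:,::-1])
E
```

```text
at [ 0.6207 -0.1597  0.0517] psi 0.1191 tilt [-0.0034  0.0012] | shift now-frame [-1.3  0.5  5.2] rv [ 0.0001 -0.0016  0.0032] shift after turn [-1.3  0.5  5.2]
7.3 [-1.2011993   0.26412892  0.51655244] 0.045893582465744806
```

View pics/s4z.png

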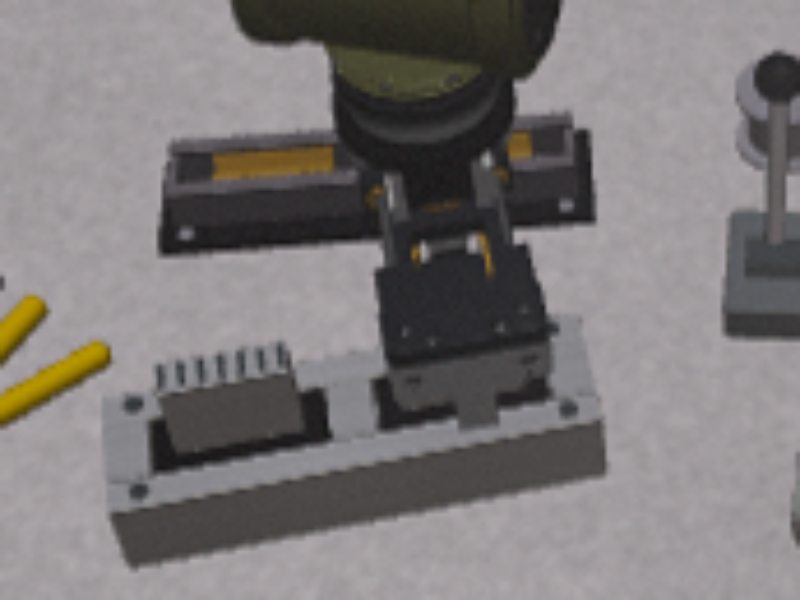

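The fingers straddle the right-hand sink at about (460,400) in the zoom. I'll correct 5 mm along the module, close and lift.

>>> play_rows(deltas=[[[-1,0,5,0,0,0,46],[0,0,0,0,0,0,46],[0,0,0,0,0,0,10],[0,0,0,0,0,0,10],[0,0,0,0,0,0,10],[0,0,0,0,0,0,10],[0,0,0,0,0,0,10]]], grip_force=50)

```text
time_s: 8.0
ee_pos: [0.6221, -0.166, 0.0545]
eef_rot: [-1.724, 1.57, 3.108]
force: [-2.5, -0.3, 1.2]
grip_width: 0.0176
```

>>> play_rows(deltas=[[[-10,0,0,0,0,0,10],[-15,0,0,0,0,0,10],[-20,0,0,0,0,0,10],[-25,0,0,0,0,0,10],[-25,0,0,0,0,0,10],[-20,0,0,0,0,0,10],[-15,0,0,0,0,0,10],[0,0,0,0,0,0,10]]])

```text
time_s: 8.8
ee_pos: [0.623, -0.1662, 0.1873]
eef_rot: [1.141, 1.567, -0.31]
force: [-0.4, -0.0, -2.1]
grip_width: 0.0177
```

```bash
python3 - <<'E'
from h import *
to(.4497,-.261,.12,-.003)
c=shot('scene','s5.png');o=ctrl.get_obs();print(o['time_s'],o['force'],o['grip_width'])
a=cv2.resize(c['img'][150:330,120:360],(800,600));cv2.imwrite('pics/s5z.png',a[:,:,::-1])
E
```

```text
at [ 0.623  -0.1662  0.1873] psi 0.1191 tilt [ 0.0039 -0.0013] | shift now-frame [  66.8 -183.5   73.4] rv [ 0.1221  0.0015 -0.0038] shift after turn [  67.3 -173.    95.3]
8.85 [ 0.43165858 -1.16400872 -3.10573476] 0.017924148323216288
```

View pics/s5z.png

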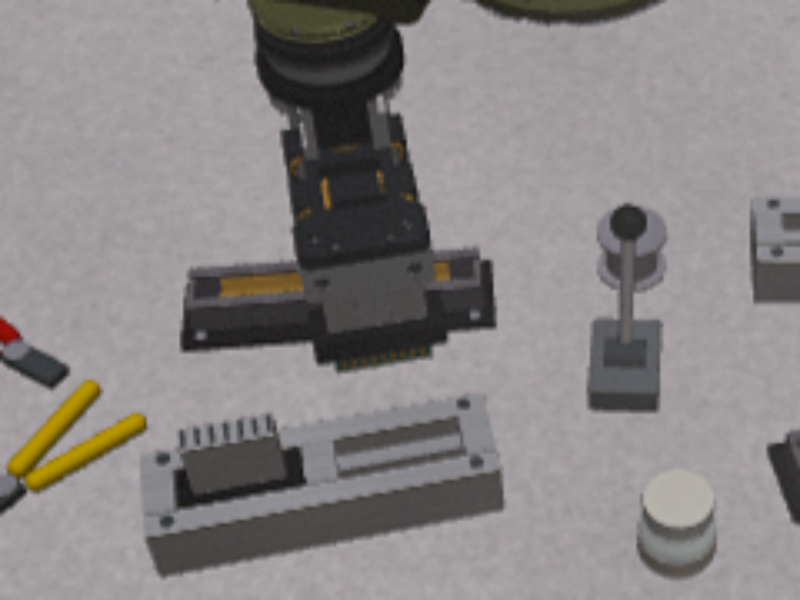

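The module is held level at about (375,310) in the zoom with the tongue visible below. It goes to the rail clip at y = -0.261.

>>> play_rows(deltas=[[[0,0,0,0.122,0,0,10],[0,-15,8,0,0,0,10],[0,-25,14,0,0,0,10],[0,-32,18,0,0,0,10],[0,-32,18,0,0,0,10],[0,-32,18,0,0,0,10],[0,-24,13,0,0,0,10],[0,-13,6,0,0,0,10],[0,0,0,0,0,0,10],[0,0,0,0,0,0,10]]])

```text
time_s: 9.85
ee_pos: [0.4494, -0.2602, 0.1842]
eef_rot: [-2.965, 1.57, 1.744]
force: [0.1, 0.4, -3.5]
grip_width: 0.0179
```

```bash
python3 - <<'E'
from h import *
to(.4497,-.261,.1,-.003)
c=shot('scene','s6.png');o=ctrl.get_obs();print(o['time_s'],o['force'],o['grip_width'])
a=cv2.resize(c['img'][130:310,120:360],(800,600));cv2.imwrite('pics/s6z.png',a[:,:,::-1])
E
```

```text
at [ 0.4494 -0.2602  0.1842] psi -0.003 tilt [-0.0001  0.0003] | shift now-frame [84.2  0.3  0.9] rv [-0.     -0.0003  0.0001] shift after turn [84.2  0.3  0.8]
9.9 [-0.27787507 -0.34956945 -2.24399214] 0.01780262448904197
```

View pics/s6z.png

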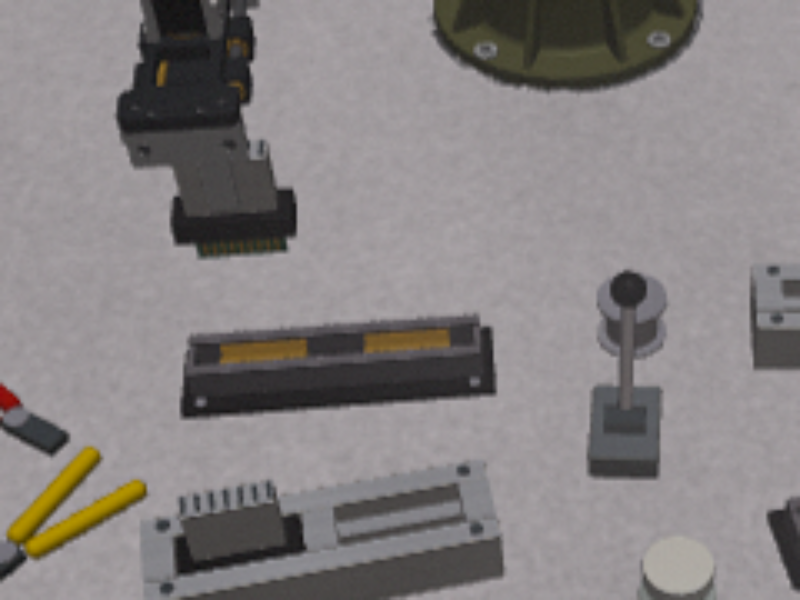

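```bash
python3 - <<'E'
from h import *
c=viewer.camera('scene')
for dy in(-.03,0,.03): print(proj(c,(.4517,-.2602+dy,.1342)))
print('block',[proj(c,(.4645,-.2602+dy,.158)) for dy in(-.04,.04)])
g=c['img'].astype(int); 
for v in (203,204,205): print(v,[(u,(g[v,u,1]-g[v,u,0])) for u in range(174,212) if g[v,u].sum()<330][::36], [u for u in range(170,220) if g[v,u].sum()<330][:1],[u for u in range(170,220) if g[v,u].sum()<330][-1:])
E
```

```text
(np.float64(179.2956422417242), np.float64(207.66042869303777))
(np.float64(192.6199167917798), np.float64(206.65947607193664))
(np.float64(205.87748263848454), np.float64(205.66353477443278))
block [(np.float64(172.32608069491917), np.float64(204.2530130436727)), (np.float64(208.62274477946113), np.float64(201.5531555643118))]
203 [(174, np.int64(-4))] [173] [205]
204 [(179, np.int64(7))] [179] [205]
205 [(179, np.int64(7))] [179] [205]
```

The tongue sits at px 179–205, matching the predicted 179.3–205.9, so the module is centred on the grip. Descending.

>>> play_rows(deltas=[[[20,0,1,0,0,0,10],[30,0,0,0,0,0,10],[25,0,0,0,0,0,10],[9,0,0,0,0,0,10],[0,0,0,0,0,0,10]]], grip_force=60)

```text
time_s: 10.45
ee_pos: [0.449, -0.2609, 0.0996]
eef_rot: [-2.201, 1.569, 2.509]
force: [-0.3, 0.5, -2.1]
grip_width: 0.0174
```

>>> play_rows(deltas=[[[8,0,0,0,0,0,10],[6,0,0,0,0,0,10],[6,0,0,0,0,0,10],[6,0,0,0,0,0,10],[4,0,0,0,0,0,10],[4,0,0,0,0,0,10],[2,0,0,0,0,0,10],[0,0,0,0,0,0,10]]])

```text
time_s: 11.25
ee_pos: [0.4487, -0.2614, 0.064]
eef_rot: [-2.073, 1.57, 2.637]
force: [0.1, -1.2, -4.4]
grip_width: 0.0175
```

>>> play_rows(deltas=[[[2,0,0,0,0,0,10],[0,0,0,0,0,0,10]]])

```text
time_s: 11.45
ee_pos: [0.449, -0.2615, 0.0625]
eef_rot: [1.334, 1.571, -0.239]
force: [0.6, 0.3, -1.9]
grip_width: 0.0181
```

>>> play_rows(deltas=[[[1,0,0,0,0,0,10],[0,0,0,0,0,0,10]]])

```text
time_s: 11.65
ee_pos: [0.449, -0.2616, 0.0624]
eef_rot: [0.842, 1.57, -0.731]
force: [-5.9, 2.9, 12.9]
grip_width: 0.0174
```

```bash
python3 - <<'E'
from h import *
to(.4497,-.261,.0625,-.003)
c=shot('scene','s7.png');o=ctrl.get_obs();print(o['time_s'],o['force'],o['moment'],o['grip_width'])
a=cv2.resize(c['img'][180:300,150:310],(800,600));cv2.imwrite('pics/s7z.png',a[:,:,::-1])
E
```

```text
at [ 0.449  -0.2616  0.0624] psi -0.0029 tilt [ 0.0003 -0.0003] | shift now-frame [-0.1  0.7 -0.6] rv [ 0.0001  0.0003 -0.0003] shift after turn [-0.1  0.7 -0.6]
11.7 [-5.7279098   3.81964707 12.15846037] [ 0.51285633  1.17605095 -0.17758417] 0.017872047415386144
```

View pics/s7z.png

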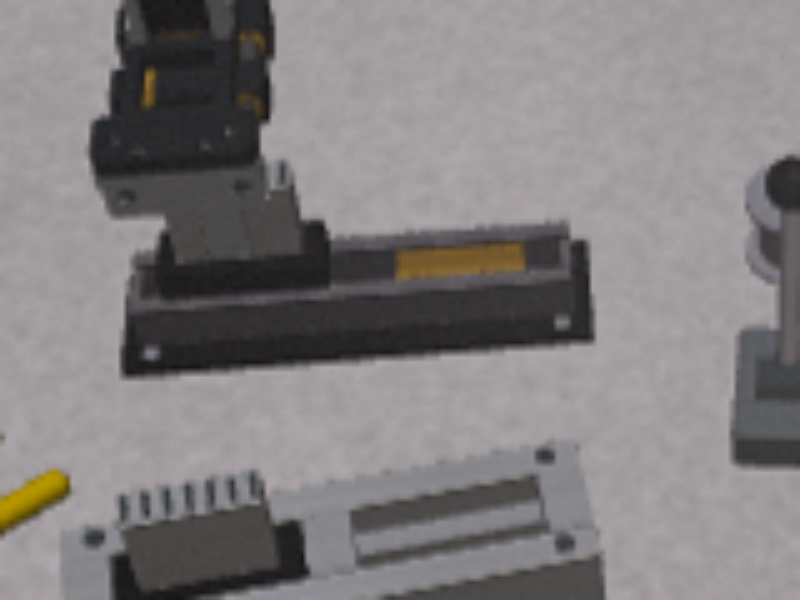

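The block is down on the rail (zoom 160–330, 240–290), and the force rises sharply at the predicted home height. One more small press, then release and rise.

>>> play_rows(deltas=[[[1,0,0,0,0,0,10],[0,0,0,0,0,0,10]]])

```text
time_s: 11.9
ee_pos: [0.449, -0.2616, 0.0624]
eef_rot: [0.788, 1.57, -0.785]
force: [-11.1, 5.9, 24.8]
grip_width: 0.0179
```

>>> play_rows(deltas=[[[-3,0,0,0,0,0,10],[0,0,0,0,0,0,46],[0,0,0,0,0,0,46],[0,0,0,0,0,0,46],[-30,0,0,0,0,0,46],[-40,0,0,0,0,0,46],[-40,0,0,0,0,0,46],[-10,0,0,-0.122,0,0,46],[0,0,0,0,0,0,46]]])

```text
time_s: 12.8
ee_pos: [0.4496, -0.2619, 0.1851]
eef_rot: [0.859, 1.567, -0.591]
force: [-0.8, -0.3, 0.8]
grip_width: 0.0459
```

```bash
python3 - <<'E'
from h import *
to(.6347,-.2690,.054,.119)
c=shot('scene','s8.png');c2=shot('top','t8.png');o=ctrl.get_obs();print(o['time_s'],o['force'],o['grip_width'])
a=cv2.resize(c['img'][170:320,150:350],(800,600));cv2.imwrite('pics/s8z.png',a[:,:,::-1])
a=cv2.resize(c2['img'][190:310,310:470],(800,600));cv2.imwrite('pics/t8z.png',a[:,:,::-1])
E
```

```text
at [ 0.4496 -0.2619  0.1851] psi 0.1213 tilt [ 0.0028 -0.0019] | shift now-frame [131.6 182.6  29.2] rv [ 0.0023  0.0022 -0.0026] shift after turn [131.1 183.   29.1]
12.9 [-0.71812969 -0.08073847 -1.36039533] 0.04627977543100861
```

View pics/s8z.png

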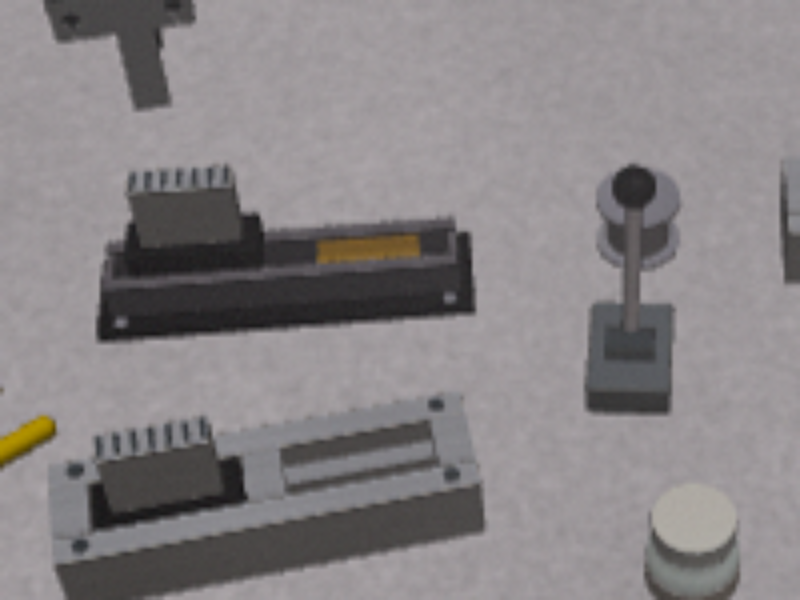

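View pics/t8z.png

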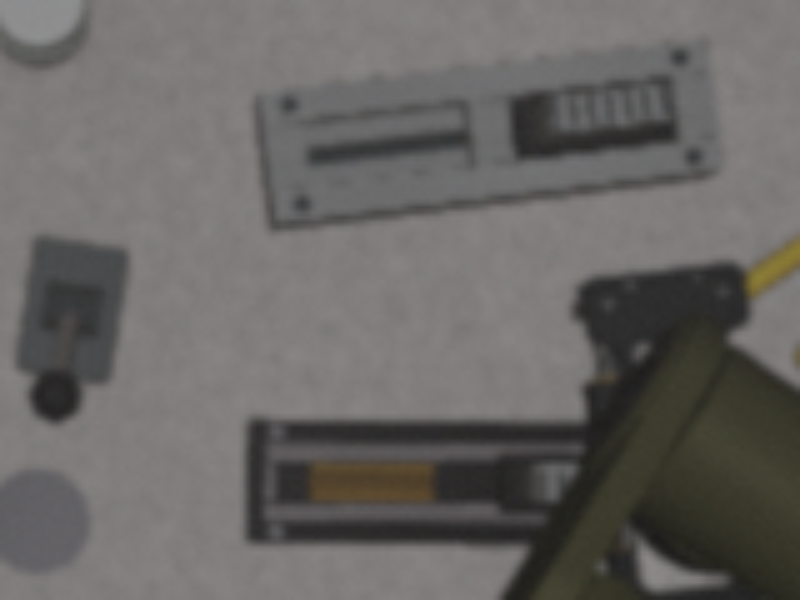

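Module one stands home and upright, and the mould has not moved (hole dots at the same pixels). Second grasp.

>>> play_rows(deltas=[[[0,30,5,0,0,0,46],[0,45,7,0,0,0,46],[0,45,7,0,0,0,46],[0,38,6,0,0,0,46],[0,25,4,0,0,0,46],[0,0,0,0,0,0,46],[0,0,0,0,0,0,46]]])

```text
time_s: 13.6
ee_pos: [0.6335, -0.2683, 0.1812]
eef_rot: [-2.105, 1.568, 2.725]
force: [-0.9, -0.4, 0.1]
grip_width: 0.0462
```

```bash
python3 - <<'E'
from h import *
to(.6347,-.2690,.054,.119)
E
```

```text
at [ 0.6335 -0.2683  0.1812] psi 0.1175 tilt [-0.0028  0.0013] | shift now-frame [127.2   1.4   1. ] rv [-0.0015 -0.0016  0.0027] shift after turn [127.2   1.1   0.8]
```

>>> play_rows(deltas=[[[20,1,1,0,0,0,46],[35,0,0,0,0,0,46],[35,0,0,0,0,0,46],[25,0,0,0,0,0,46],[12,0,0,0,0,0,46],[0,0,0,0,0,0,46],[0,0,0,0,0,0,10],[0,0,0,0,0,0,10],[0,0,0,0,0,0,10],[0,0,0,0,0,0,10]]], grip_force=50)

```text
time_s: 14.6
ee_pos: [0.6353, -0.2696, 0.0573]
eef_rot: [0.819, 1.57, -0.633]
force: [3.8, 0.1, 9.2]
grip_width: 0.0175
```

>>> play_rows(deltas=[[[0,0,0,0,0,0,10],[-10,0,0,0,0,0,10],[-15,0,0,0,0,0,10],[-20,0,0,0,0,0,10],[-25,0,0,0,0,0,10],[-25,0,0,0,0,0,10],[-20,0,0,0,0,0,10],[-15,0,0,0,0,0,10],[0,0,0,0,0,0,10]]])

```text
time_s: 15.5
ee_pos: [0.6358, -0.2697, 0.1894]
eef_rot: [1.003, 1.567, -0.449]
force: [0.1, 0.7, -1.9]
grip_width: 0.0179
```

```bash
python3 - <<'E'
from h import *
to(.4502,-.156,.18,-.003)
c=shot('scene','s9.png');o=ctrl.get_obs();print(o['time_s'],o['force'],o['grip_width'])
a=cv2.resize(c['img'][150:330,100:340],(800,600));cv2.imwrite('pics/s9z.png',a[:,:,::-1])
E
```

```text
at [ 0.6358 -0.2697  0.1894] psi 0.1191 tilt [ 0.0036 -0.0017] | shift now-frame [   8.5 -170.8 -135. ] rv [ 0.1221  0.0019 -0.0035] shift after turn [   9.4 -186.  -113.1]
15.55 [-0.30562148 -0.02639879 -2.74283101] 0.017986512839485522
```

View pics/s9z.png

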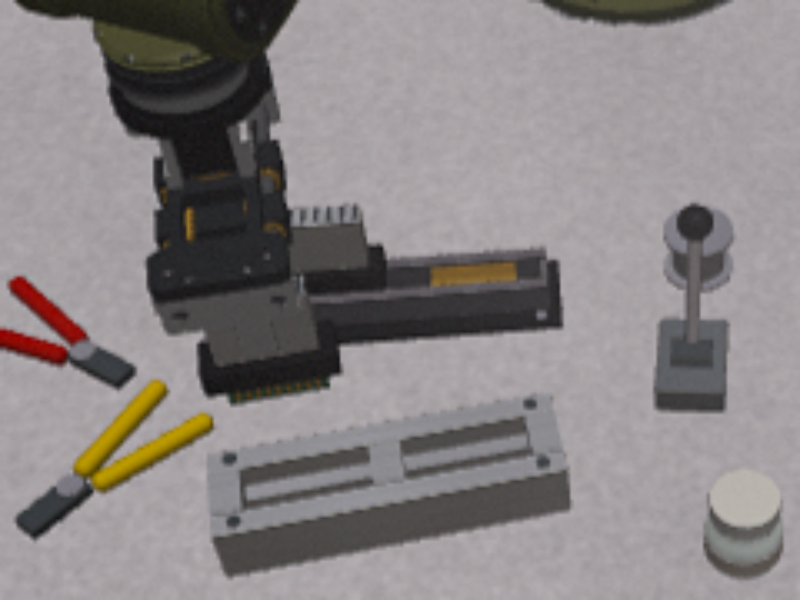

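```bash
python3 - <<'E'
from h import *
c=viewer.camera('scene'); p,R=pose(); y=R[:,1]; zz=-R[:,2]; print(p)
for d in (.0505,.0533):
    o=p-[0,0,d]; 
    print(d,'tongue',[np.round(proj(c,o+.002*y+s*.03*zz),1) for s in(-1,1)],'block front bottom',[np.round(proj(c,o+.015*y+s*.04*zz+[0,0,.024]),1) for s in(-1,1)],'block front top',[np.round(proj(c,o+.015*y+s*.04*zz+[0,0,.044]),1) for s in(-1,1)])
a=cv2.resize(c['img'][225:280,150:210],(654,600),interpolation=cv2.INTER_CUBIC);cv2.imwrite('pics/s10z.png',a[:,:,::-1])
E
```

```text
[ 0.63499983 -0.26930453  0.18592848]
0.0505 tongue [array([169.4, 271.7]), array([199.2, 266.5])] block front bottom [array([162. , 270.1]), array([202.9, 262.9])] block front top [array([159.7, 263.6]), array([201.3, 256.4])]
0.0533 tongue [array([169.7, 272.6]), array([199.5, 267.3])] block front bottom [array([162.3, 270.9]), array([203.1, 263.8])] block front top [array([160. , 264.5]), array([201.5, 257.3])]
```

View pics/s10z.png

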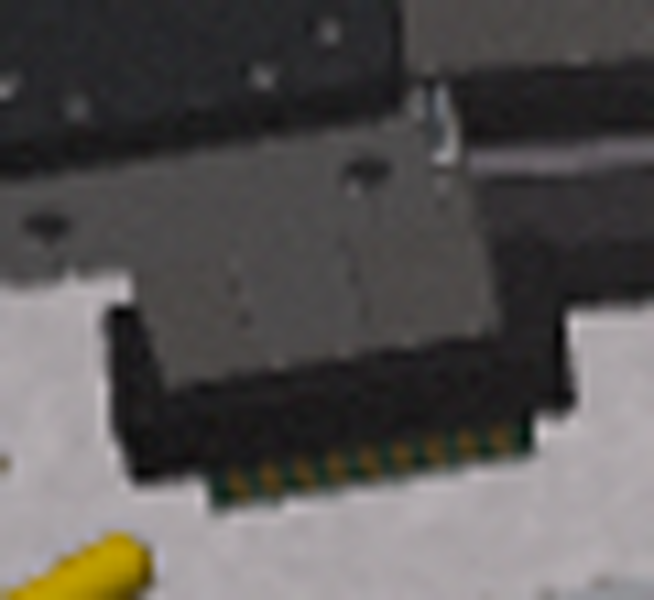

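The second module is held level; the tongue corners at px (169.7,271) and (199,266) agree with a 50 mm grip offset. It goes to the next clip.

>>> play_rows(deltas=[[[0,0,0,0.122,0,0,10],[0,-16,-10,0,0,0,10],[0,-28,-17,0,0,0,10],[0,-34,-20,0,0,0,10],[0,-34,-20,0,0,0,10],[0,-34,-20,0,0,0,10],[0,-26,-16,0,0,0,10],[0,-14,-10,0,0,0,10],[0,0,0,0,0,0,10],[0,0,0,0,0,0,10]]], grip_force=60)

```text
time_s: 16.6
ee_pos: [0.4497, -0.156, 0.1861]
eef_rot: [-2.005, 1.57, 2.705]
force: [-0.3, -0.3, -2.4]
grip_width: 0.0174
```

```bash
python3 - <<'E'
from h import *
to(.4502,-.156,.1,-.003)
c=shot('scene','s11.png'); p,R=pose(); y=R[:,1]; zz=-R[:,2]; print(p,ctrl.get_obs()['grip_width'])
for d in (.0505,):
    o=p-[0,0,d]; 
    print(d,'tongue',[np.round(proj(c,o+.002*y+s*.03*zz),1) for s in(-1,1)],'block front bottom',[np.round(proj(c,o+.015*y+s*.04*zz+[0,0,.024]),1) for s in(-1,1)])
u,v=map(int,proj(c,p)); x0,y0=u-40,v-30
print(x0,y0)
a=cv2.resize(c['img'][y0:y0+60,x0:x0+80],(800,600),interpolation=cv2.INTER_CUBIC);cv2.imwrite('pics/s11z.png',a[:,:,::-1])
E
```

```text
at [ 0.4497 -0.156   0.1861] psi -0.0029 tilt [-0.0004  0.0002] | shift now-frame [86.1  0.6  0. ] rv [ 0.0001 -0.0002  0.0004] shift after turn [86.1  0.5  0. ]
[ 0.44989314 -0.15615022  0.18602088] 0.018030299197407607
0.0505 tongue [array([225.2, 203.8]), array([251.3, 201.9])] block front bottom [array([219.3, 200.3]), array([255. , 197.8])]
195 155
```

View pics/s11z.png

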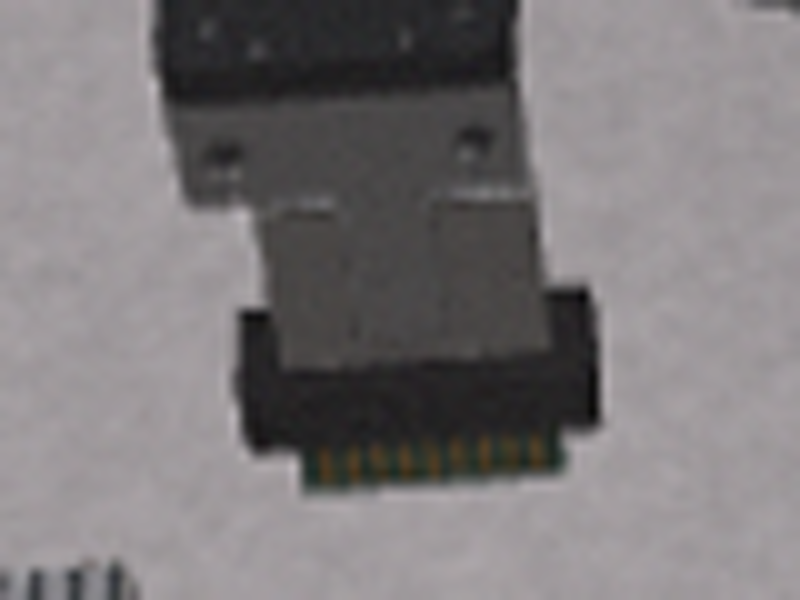

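The tongue is at px 225–251.5, matching the prediction. Inserting.

>>> play_rows(deltas=[[[20,0,0,0,0,0,10],[30,0,0,0,0,0,10],[25,0,0,0,0,0,10],[10,0,0,0,0,0,10],[0,0,0,0,0,0,10]]])

```text
time_s: 17.15
ee_pos: [0.4493, -0.1559, 0.1003]
eef_rot: [-1.98, 1.568, 2.729]
force: [0.8, 0.0, -1.9]
grip_width: 0.0176
```

>>> play_rows(deltas=[[[8,0,0,0,0,0,10],[6,0,0,0,0,0,10],[6,0,0,0,0,0,10],[6,0,0,0,0,0,10],[4,0,0,0,0,0,10],[4,0,0,0,0,0,10],[2,0,0,0,0,0,10],[0,0,0,0,0,0,10]]])

```text
time_s: 17.95
ee_pos: [0.4494, -0.1559, 0.0653]
eef_rot: [-1.945, 1.571, 2.764]
force: [-0.3, -0.2, -2.1]
grip_width: 0.0174
```

>>> play_rows(deltas=[[[1,0,0,0,0,0,10],[1,0,0,0,0,0,10],[0,0,0,0,0,0,10]]])

```text
time_s: 18.25
ee_pos: [0.4495, -0.1559, 0.0652]
eef_rot: [0.394, 1.571, -1.179]
force: [-13.4, 5.1, 27.6]
grip_width: 0.0179
```

>>> play_rows(deltas=[[[1,0,0,0,0,0,10],[0,0,0,0,0,0,10]]])

```text
time_s: 18.45
ee_pos: [0.4496, -0.1559, 0.0651]
eef_rot: [0.699, 1.57, -0.875]
force: [-18.6, 6.8, 43.0]
grip_width: 0.0176
```

>>> play_rows(deltas=[[[-4,0,0,0,0,0,10],[0,0,0,0,0,0,46],[0,0,0,0,0,0,46],[0,0,0,0,0,0,46],[-30,0,0,0,0,0,46],[-40,0,0,0,0,0,46],[-40,0,0,0,0,0,46],[-10,0,-40,0.111,0,0,46],[0,0,-40,0,0,0,46],[0,0,0,0,0,0,46]]])

```text
time_s: 19.45
ee_pos: [0.4545, -0.0731, 0.1868]
eef_rot: [2.0, 1.57, 0.318]
force: [-0.7, -0.0, -0.7]
grip_width: 0.0456
```

```bash
python3 - <<'E'
from h import *
to(.4648,.2713,.054,-.114)
c=shot('scene','s12.png');c2=shot('top','t12.png');o=ctrl.get_obs();print(o['time_s'],o['force'],o['grip_width'])
a=cv2.resize(c['img'][190:265,160:280],(800,500),interpolation=cv2.INTER_CUBIC);cv2.imwrite('pics/s12z.png',a[:,:,::-1])
a=cv2.resize(c2['img'][170:320,180:380],(800,600));cv2.imwrite('pics/t12z.png',a[:,:,::-1])
for nm,x,yy,d in(('m1',.4497,-.261,0),('m2',.4500,-.156,0),('m2+3',.4500,-.156,.003)):
    print(nm,'home sink top front',[np.round(proj(c,(x+.009,yy+s*.03,.103+d)),1) for s in(-1,1)],'block front bot',[np.round(proj(c,(x+.015,yy+s*.04,.036+d)),1) for s in(-1,1)])
E
```

```text
at [ 0.4545 -0.0731  0.1868] psi -0.111 tilt [0.001  0.0003] | shift now-frame [ 132.9  -28.  -343.4] rv [ 0.003  -0.0004 -0.0009] shift after turn [ 132.8  -28.9 -343.4]
19.55 [-0.30047039  0.3163049   0.26351816] 0.045932071627206396
m1 home sink top front [array([181.4, 219.5]), array([207.5, 217.4])] block front bot [array([182.3, 241.1]), array([215.8, 238.4])]
m2 home sink top front [array([227., 216.]), array([252.7, 214. ])] block front bot [array([226.2, 237.6]), array([259.1, 234.9])]
m2+3 home sink top front [array([226.8, 215.1]), array([252.6, 213.1])] block front bot [array([226. , 236.8]), array([259. , 234.1])]
```

View pics/s12z.png

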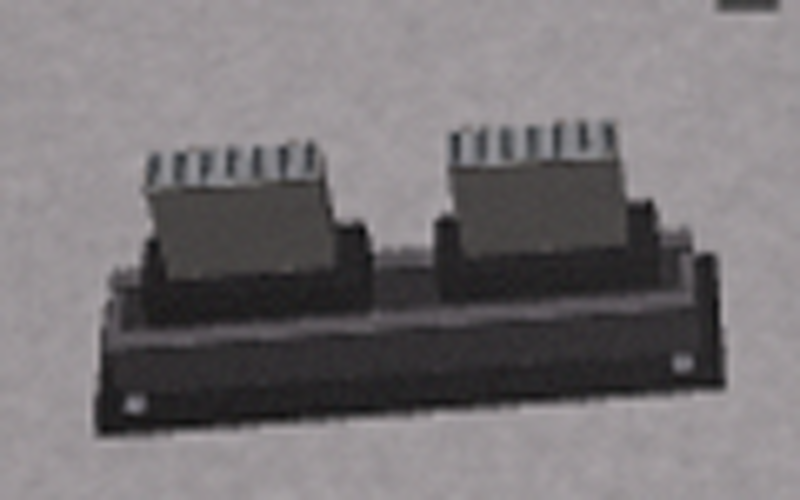

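View pics/t12z.png

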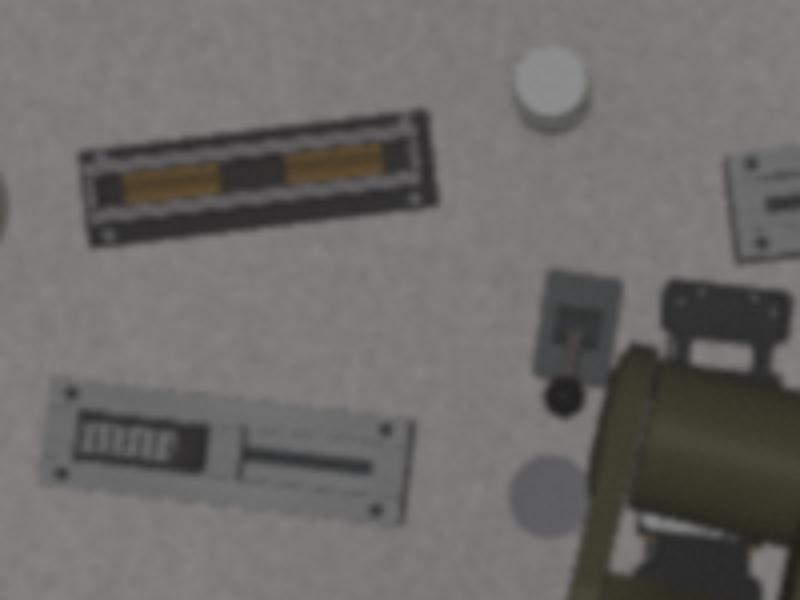

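Both modules stand equally high and upright (tops at about y = 190 and 168 in the zoom, same offset from prediction). The left mould has not moved. Now the third.

>>> play_rows(deltas=[[[0,-2,-20,0,0,0,46],[0,-3,-40,0,0,0,46],[0,-4,-46,0,0,0,46],[0,-4,-46,0,0,0,46],[0,-4,-46,0,0,0,46],[0,-4,-46,0,0,0,46],[0,-4,-46,0,0,0,46],[0,-3,-35,0,0,0,46],[0,-1,-18,0,0,0,46],[0,0,0,0,0,0,46]]])

```text
time_s: 20.55
ee_pos: [0.4647, 0.2685, 0.1858]
eef_rot: [-0.944, 1.57, -2.628]
force: [0.8, -0.8, -0.2]
grip_width: 0.046
```

```bash
python3 - <<'E'
from h import *
to(.4648,.2713,.054,-.114)
c=shot('scene','s13.png')
a=cv2.resize(c['img'][150:270,330:490],(800,600));cv2.imwrite('pics/s13z.png',a[:,:,::-1])
E
```

```text
at [0.4647 0.2685 0.1858] psi -0.1127 tilt [-0.0008 -0.0005] | shift now-frame [ 1.318e+02 -1.000e-01 -2.900e+00] rv [0.0013 0.0006 0.0008] shift after turn [131.8  -0.2  -2.8]
```

View pics/s13z.png

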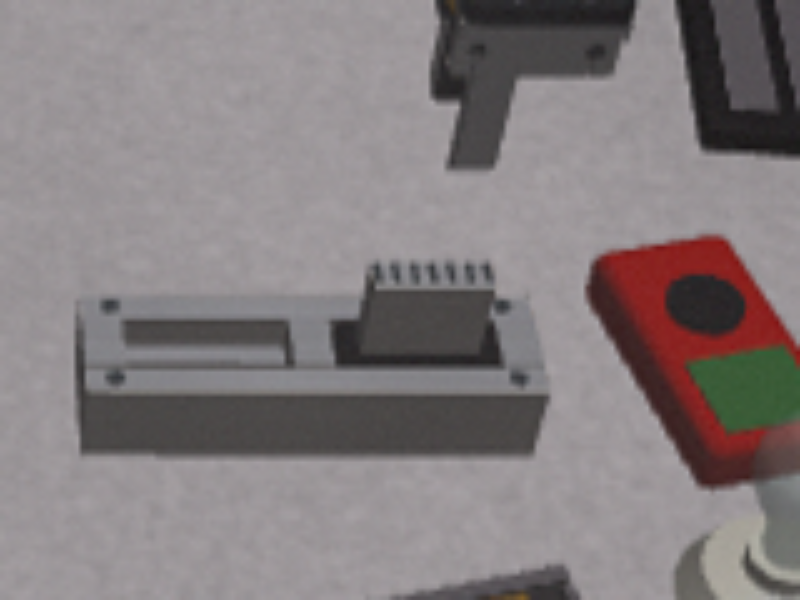

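The mould and module are in place (sink at about (430,300) in the zoom) with clear space for both fingers. Descend, grip and lift.

>>> play_rows(deltas=[[[20,0,-3,0,0,0,46],[35,0,0,0,0,0,46],[35,0,0,0,0,0,46],[28,0,0,0,0,0,46],[13,0,0,0,0,0,46],[0,0,0,0,0,0,46],[0,0,0,0,0,0,46]]])

```text
time_s: 21.3
ee_pos: [0.4655, 0.2705, 0.0567]
eef_rot: [2.107, 1.569, 0.421]
force: [0.1, 0.8, -0.5]
grip_width: 0.0461
```

>>> play_rows(deltas=[[[0,0,0,0,0,0,10],[0,0,0,0,0,0,10],[0,0,0,0,0,0,10],[0,0,0,0,0,0,10],[0,0,0,0,0,0,10],[0,0,0,0,0,0,10]]], grip_force=50)

```text
time_s: 21.9
ee_pos: [0.4648, 0.271, 0.0558]
eef_rot: [2.333, 1.57, 0.649]
force: [-2.6, -0.9, 6.6]
grip_width: 0.0177
```

>>> play_rows(deltas=[[[-10,0,0,0,0,0,10],[-15,0,0,0,0,0,10],[-20,0,0,0,0,0,10],[-25,0,0,0,0,0,10],[-25,0,0,0,0,0,10],[-20,0,0,0,0,0,10],[-15,0,0,0,0,0,10],[0,0,0,0,0,0,10],[0,0,0,0,0,0,10]]])

```text
time_s: 22.8
ee_pos: [0.4645, 0.2708, 0.1851]
eef_rot: [-0.96, 1.571, -2.645]
force: [-0.5, -0.0, -0.8]
grip_width: 0.0177
```

```bash
python3 - <<'E'
from h import *
to(.6427,.1525,.185,.119)
c=shot('scene','s14.png'); p,R=pose(); y=R[:,1]; zz=-R[:,2]; print(ctrl.get_obs()['grip_width'],ctrl.get_obs()['force'])
for d in (.0505,):
    o=p-[0,0,d]; 
    print(d,'tongue',[np.round(proj(c,o+.002*y+s*.03*zz),1) for s in(-1,1)],'block front bottom',[np.round(proj(c,o+.015*y+s*.04*zz+[0,0,.024]),1) for s in(-1,1)])
u,v=map(int,proj(c,p)); x0,y0=u-40,v-30
print(x0,y0)
a=cv2.resize(c['img'][y0:y0+60,x0:x0+80],(800,600),interpolation=cv2.INTER_CUBIC);cv2.imwrite('pics/s14z.png',a[:,:,::-1])
E
```

```text
at [0.4645 0.2708 0.1851] psi -0.114 tilt [-0.0002 -0.0001] | shift now-frame [1.000e-01 1.905e+02 9.730e+01] rv [-2.33e-01  1.00e-04  2.00e-04] shift after turn [1.000e-01 1.629e+02 1.386e+02]
0.0177156098350661 [-0.16270474 -0.66489887 -1.50750228]
0.0505 tongue [array([406.8, 193.9]), array([431.9, 193.9])] block front bottom [array([404.8, 189.9]), array([439.1, 190.1])]
382 146
```

View pics/s14z.png

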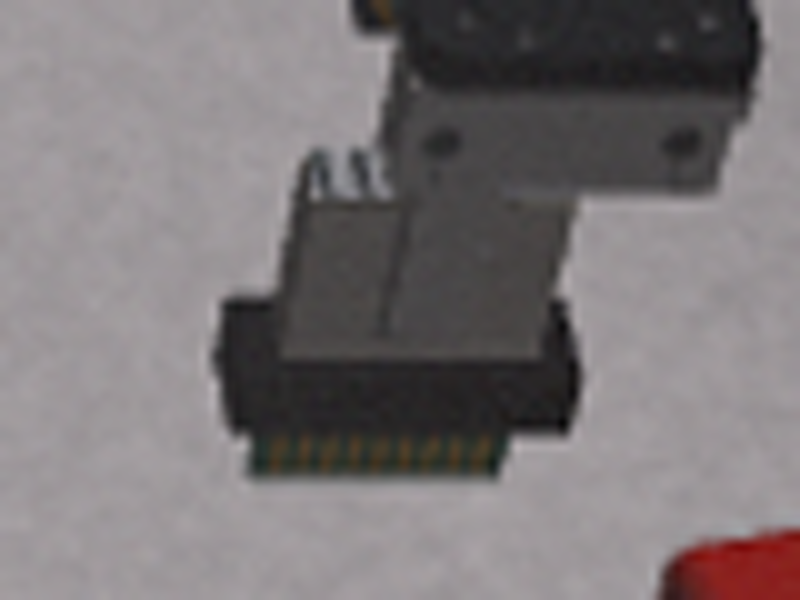

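View pics/s14.png

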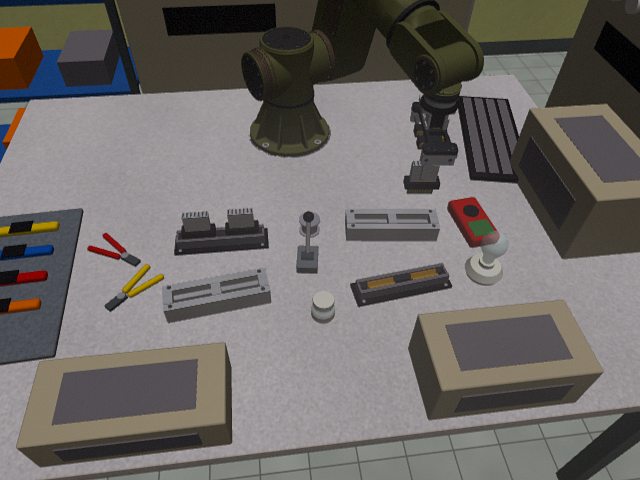

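The third module is level; its tongue at px 407–431.8 matches the prediction. It goes to the far-left rail, clip at (0.6427, 0.1525).

>>> play_rows(deltas=[[[0,0,0,-0.117,0,0,10],[0,0,0,-0.116,0,0,10],[0,16,14,0,0,0,10],[0,28,24,0,0,0,10],[0,36,31,0,0,0,10],[0,36,31,0,0,0,10],[0,30,25,0,0,0,10],[0,17,14,0,0,0,10],[0,0,0,0,0,0,10],[0,0,0,0,0,0,10]]], grip_force=60)

```text
time_s: 23.85
ee_pos: [0.6425, 0.1522, 0.184]
eef_rot: [-1.566, 1.569, -3.018]
force: [-0.6, -0.5, -2.3]
grip_width: 0.0178
```

```bash
python3 - <<'E'
from h import *
c=shot('scene','s15.png'); p,R=pose(); y=R[:,1]; zz=-R[:,2]; print(ctrl.get_obs()['grip_width'],ctrl.get_obs()['force'])
to(.6425,.1527,.1,.119)
for d in (.0515,):
    o=p-[0,0,d]; 
    print(d,'tongue',[np.round(proj(c,o+.002*y+s*.03*zz),1) for s in(-1,1)],'block front bottom',[np.round(proj(c,o+.015*y+s*.04*zz+[0,0,.024]),1) for s in(-1,1)])
u,v=map(int,proj(c,p)); x0,y0=u-40,v-25
print(x0,y0)
a=cv2.resize(c['img'][y0:y0+60,x0:x0+80],(800,600),interpolation=cv2.INTER_CUBIC);cv2.imwrite('pics/s15z.png',a[:,:,::-1])
E
```

```text
0.017763497809117994 [-0.17920055  0.5987362  -1.4151222 ]
at [0.6423 0.1527 0.1846] psi 0.1193 tilt [-0.0016 -0.0001] | shift now-frame [84.6  0.3  0. ] rv [ 0.0003 -0.      0.0016] shift after turn [84.6  0.2  0. ]
0.0515 tongue [array([373.8, 257.4]), array([400.6, 252.4])] block front bottom [array([372.3, 255.3]), array([408.9, 248.6])]
349 212
```

View pics/s15z.png

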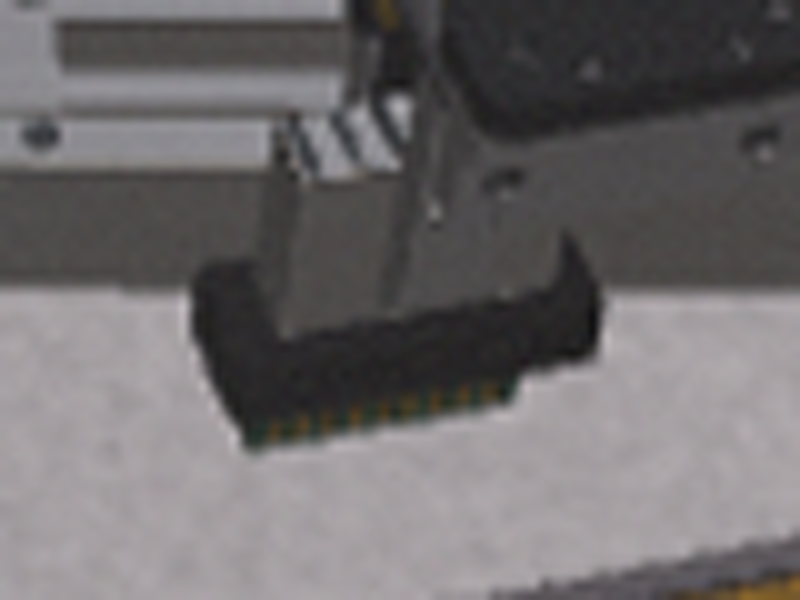

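The tongue corners at (373.5,257) and (400.8,252) match. Inserting.

>>> play_rows(deltas=[[[20,0,0,0,0,0,10],[30,0,0,0,0,0,10],[25,0,0,0,0,0,10],[9,0,0,0,0,0,10],[0,0,0,0,0,0,10]]])

```text
time_s: 24.4
ee_pos: [0.6422, 0.1529, 0.1007]
eef_rot: [-1.55, 1.569, -3.001]
force: [-0.7, 0.1, -2.1]
grip_width: 0.0175
```

>>> play_rows(deltas=[[[8,0,0,0,0,0,10],[6,0,0,0,0,0,10],[6,0,0,0,0,0,10],[6,0,0,0,0,0,10],[4,0,0,0,0,0,10],[4,0,0,0,0,0,10],[1,0,0,0,0,0,10],[0,0,0,0,0,0,10]]])

```text
time_s: 25.2
ee_pos: [0.6428, 0.1522, 0.0659]
eef_rot: [-1.545, 1.57, -2.997]
force: [-1.0, -0.3, -3.0]
grip_width: 0.0176
```

>>> play_rows(deltas=[[[1,0,0,0,0,0,10],[0,0,0,0,0,0,10]]])

```text
time_s: 25.4
ee_pos: [0.6431, 0.1523, 0.0655]
eef_rot: [-1.781, 1.571, 3.05]
force: [-2.0, -0.9, 0.1]
grip_width: 0.0179
```

>>> play_rows(deltas=[[[1,0,0,0,0,0,10],[0,0,0,0,0,0,10]]])

```text
time_s: 25.6
ee_pos: [0.6431, 0.1523, 0.0645]
eef_rot: [1.681, 1.571, 0.229]
force: [-1.2, 0.5, -0.2]
grip_width: 0.0179
```

>>> play_rows(deltas=[[[1,0,0,0,0,0,10],[0,0,0,0,0,0,10]]])

```text
time_s: 25.8
ee_pos: [0.6432, 0.1523, 0.0638]
eef_rot: [1.6, 1.57, 0.149]
force: [-1.9, -1.2, 3.3]
grip_width: 0.0178
```

>>> play_rows(deltas=[[[1,0,0,0,0,0,10],[0,0,0,0,0,0,10]]])

```text
time_s: 26.0
ee_pos: [0.6432, 0.1523, 0.0638]
eef_rot: [1.613, 1.57, 0.162]
force: [-6.2, -1.1, 13.6]
grip_width: 0.0176
```

>>> play_rows(deltas=[[[0.5,0,0,0,0,0,10],[0,0,0,0,0,0,10]]])

```text
time_s: 26.2
ee_pos: [0.6432, 0.1523, 0.0638]
eef_rot: [1.598, 1.57, 0.146]
force: [-9.1, -1.7, 17.6]
grip_width: 0.0178
```

The stop is at 63.8 mm, exactly 8 mm above the grasp height, so it is home. Release, rise, check.

>>> play_rows(deltas=[[[-3,0,0,0,0,0,10],[0,0,0,0,0,0,46],[0,0,0,0,0,0,46],[0,0,0,0,0,0,46],[-30,0,0,0,0,0,46],[-40,0,0,0,0,0,46],[-40,0,0,0,0,0,46],[-10,0,0,0.122,0,0,46],[0,0,0,0.122,0,0,0],[0,0,0,0,0,0,0]]])

```text
time_s: 27.2
ee_pos: [0.6432, 0.1523, 0.1852]
eef_rot: [1.873, 1.57, 0.175]
force: [-0.7, -0.7, -0.3]
grip_width: 0.0336
```

```bash
python3 - <<'E'
from h import *
to(.453,.0066,.187,-.125)
c=shot('scene','s16.png');o=ctrl.get_obs();print(o['time_s'],o['force'],o['grip_width'])
a=cv2.resize(c['img'][230:320,340:480],(800,514),interpolation=cv2.INTER_CUBIC);cv2.imwrite('pics/s16z.png',a[:,:,::-1])
e=np.array([-.119,.993]);x=np.array([.993,.119])
for d in(0,.003): print([np.round(proj(c,[*(np.array([.6430,.1523])+.009*x+s*.03*e),.103+d]),1) for s in(-1,1)])
E
```

```text
at [0.6432 0.1523 0.1852] psi -0.1271 tilt [0.0007 0.0001] | shift now-frame [  -1.9 -170.2  168.6] rv [-0.0021 -0.0002 -0.0006] shift after turn [  -1.8 -170.6  168.2]
27.25 [-0.49935987  0.09817026 -0.74650492] 0.029505227623355494
[array([373.3, 269.1]), array([399.6, 264.2])]
[array([373.4, 268.2]), array([399.8, 263.3])]
```

View pics/s16z.png

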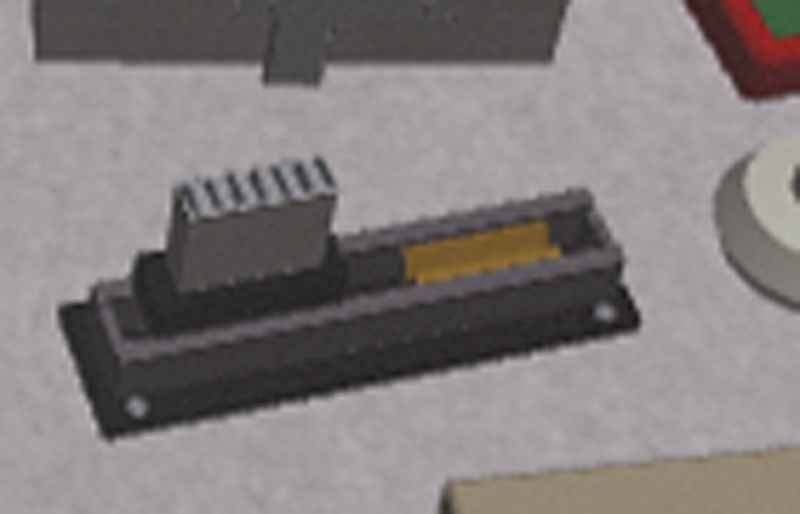

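Module three is home and upright (sink at about (255,215) in the zoom). All three are in, so next is the isolator.

>>> play_rows(deltas=[[[0,-15,15,0,0,0,0],[0,-28,28,0,0,0,0],[0,-32,32,0,0,0,0],[0,-32,32,0,0,0,0],[0,-30,30,0,0,0,0],[0,-22,20,0,0,0,0],[0,-11,11,0,0,0,0],[0,0,0,0,0,0,0],[0,0,0,0,0,0,0]]], grip_force=20)

```text
time_s: 28.15
ee_pos: [0.4538, 0.0069, 0.185]
eef_rot: [1.877, 1.571, 0.183]
force: [-0.2, -0.2, 0.6]
grip_width: 0.0007
```

```bash
python3 - <<'E'
from h import *
to(.453,.0066,.09,-.125)
c=shot('scene','s17.png');o=ctrl.get_obs();print(o['grip_width'])
a=cv2.resize(c['img'][150:300,220:420],(800,600));cv2.imwrite('pics/s17z.png',a[:,:,::-1])
E
```

```text
at [0.4538 0.0069 0.185 ] psi -0.1233 tilt [0.0003 0.0001] | shift now-frame [95.  -0.8  0.4] rv [ 0.0017 -0.0001 -0.0003] shift after turn [95.  -0.8  0.4]
0.00039254294543824956
```

View pics/s17z.png

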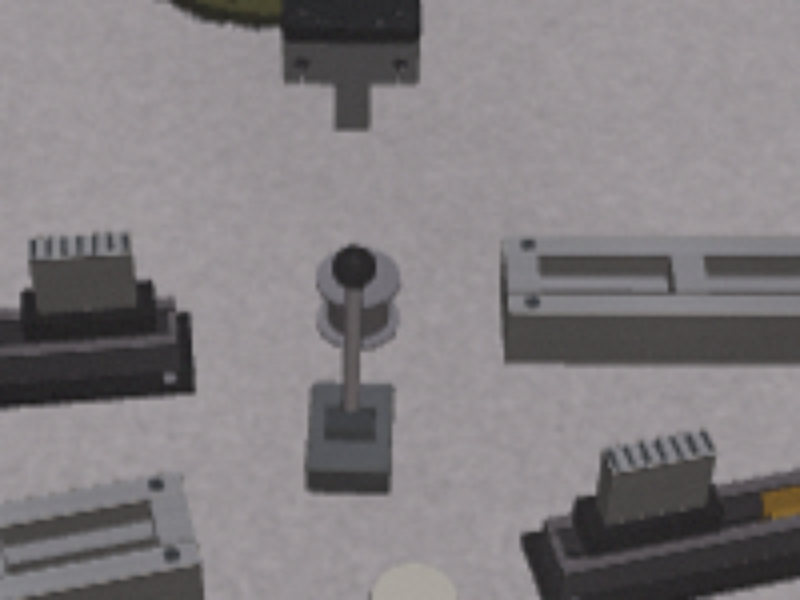

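The closed fingers are directly behind the ball (350,267). Descend and push.

>>> play_rows(deltas=[[[30,0,0,0,0,0,0],[35,0,0,0,0,0,0],[22,0,0,0,0,0,0],[8,0,0,0,0,0,0],[0,0,0,0,0,0,0]]])

```text
time_s: 28.7
ee_pos: [0.4535, 0.0071, 0.0893]
eef_rot: [-1.529, 1.569, 3.059]
force: [0.7, -0.0, 0.5]
grip_width: 0.0004
```

>>> play_rows(deltas=[[[0,11,0,0,0,0,0],[0,11,0,0,0,0,0],[0,11,0,0,0,0,0],[0,11,0,0,0,0,0],[0,11,0,0,0,0,0],[0,11,0,0,0,0,0],[0,11,0,0,0,0,0],[0,10,0,0,0,0,0],[0,8,0,0,0,0,0],[0,0,0,0,0,0,0]]])

```text
time_s: 29.7
ee_pos: [0.5486, -0.0052, 0.0898]
eef_rot: [1.621, 1.57, -0.075]
force: [-0.1, 0.2, 0.8]
grip_width: 0.0005
```

>>> play_rows(deltas=[[[0,4,0,0,0,0,0],[0,4,0,0,0,0,0],[0,2,0,0,0,0,0],[0,0,0,0,0,0,0]]])

```text
time_s: 30.1
ee_pos: [0.5578, -0.0063, 0.09]
eef_rot: [1.809, 1.571, 0.113]
force: [-0.6, 0.0, -0.4]
grip_width: 0.0002
```

>>> play_rows(deltas=[[[0,2,0,0,0,0,0],[0,0,0,0,0,0,0]]])

```text
time_s: 30.3
ee_pos: [0.5598, -0.0066, 0.09]
eef_rot: [1.602, 1.571, -0.093]
force: [-0.6, -0.5, -0.3]
grip_width: 0.0002
```

>>> play_rows(deltas=[[[0,2,0,0,0,0,0],[0,1,0,0,0,0,0],[0,0,0,0,0,0,0]]])

```text
time_s: 30.6
ee_pos: [0.5606, -0.0067, 0.0897]
eef_rot: [-1.536, 1.565, 3.051]
force: [-16.8, 1.0, 8.2]
grip_width: 0.0005
```

>>> play_rows(deltas=[[[0,2,0,0,0,0,0],[0,0,0,0,0,0,0]]])

```text
time_s: 30.8
ee_pos: [0.561, -0.0067, 0.0896]
eef_rot: [-1.536, 1.561, 3.051]
force: [-31.4, 3.0, 17.3]
grip_width: 0.0005
```

>>> play_rows(deltas=[[[0,2,0,0,0,0,0],[0,0,0,0,0,0,0]]])

```text
time_s: 31.0
ee_pos: [0.5613, -0.0067, 0.0894]
eef_rot: [-1.537, 1.557, 3.051]
force: [-44.8, 3.5, 24.0]
grip_width: 0.0005
```

The stop is felt. Back off, rise and check everything.

>>> play_rows(deltas=[[[0,-10,0,0,0,0,0],[0,-25,0,0,0,0,0],[0,-40,0,0,0,0,0],[-40,0,0,0,0,0,0],[-40,0,0,0,0,0,0],[-40,-30,0,0,0,0,0],[-20,-30,0,0,0,0,0],[0,-10,0,0,0,0,0],[0,0,0,0,0,0,0],[0,0,0,0,0,0,0]]])

```text
time_s: 32.0
ee_pos: [0.423, 0.0106, 0.2291]
eef_rot: [-1.516, 1.57, 3.071]
force: [0.8, -0.7, -0.1]
grip_width: 0.0006
```

```bash
python3 - <<'E'
from h import *
c=shot('scene','s18.png');c2=shot('top','t18.png')
a=cv2.resize(c['img'][170:350,140:460],(800,450));cv2.imwrite('pics/s18z.png',a[:,:,::-1])
a=cv2.resize(c2['img'][170:320,180:460],(800,429));cv2.imwrite('pics/t18z.png',a[:,:,::-1])
o=ctrl.get_obs();print(o['time_s'],o['ee_pos'])
for L,th in(('on',.5),('off',-.5)):
    t=np.array([.5384,-.0041,.022])+.1*np.array([np.sin(th)*.992,-np.sin(th)*.125,np.cos(th)]);print(L,np.round(proj(c2,t),1),np.round(proj(c,t),1))
E
```

```text
32.1 [0.42310705 0.01053071 0.22887334]
on [326.5 230. ] [307.6 248.1]
off [321.5 269.1] [308.1 217.3]
```

View pics/s18z.png

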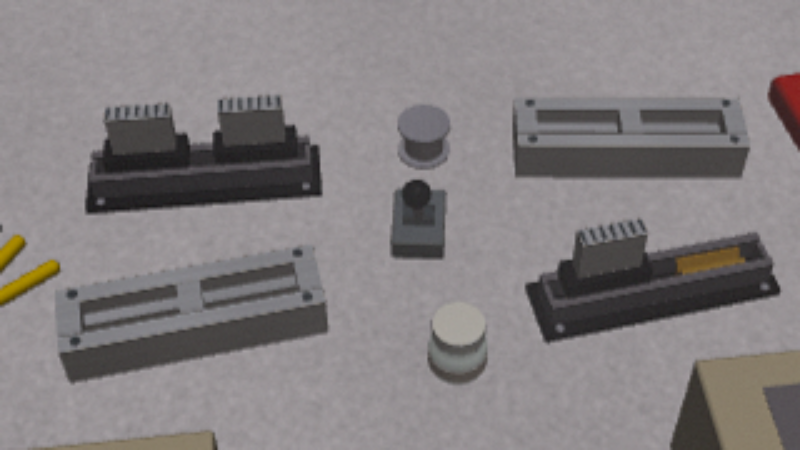

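View pics/t18z.png

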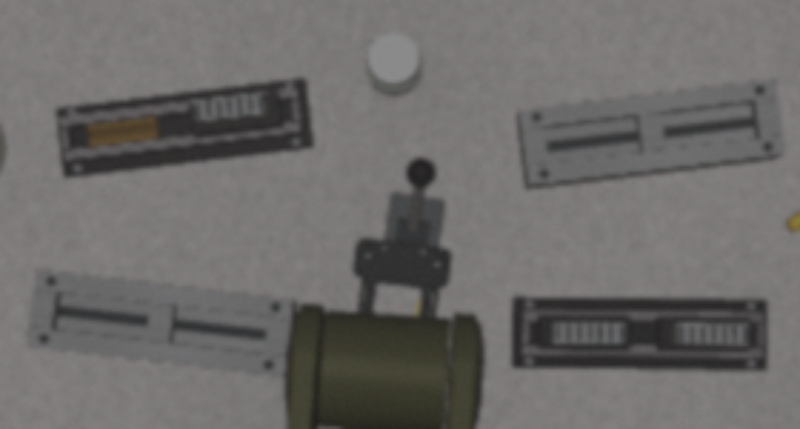

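View pics/s18.png

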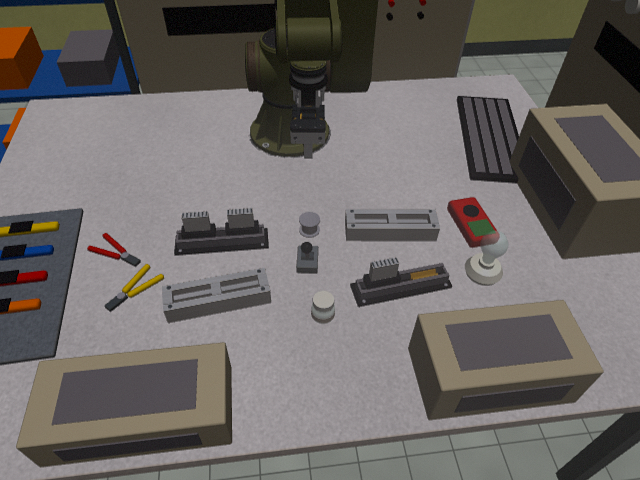

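The ball is at top-view px (327.3, 230.2), against a prediction of (326.5, 230.0) for fully on. All three modules are upright and home, both moulds are empty, and the bystanders have not moved. Handing in.

```bash
python3 -c "
from station import hand_in
print(hand_in())"
```

```text
the job is handed in; nothing more can be done
None
```

The job is done and handed in, at about 32 s on the robot's clock.

- **Isolator off:** I pushed the lever over to its stop on the robot's side first. The force rose sharply there.
- **Modules:** Only three were present. Two are in the right-hand rail's clips and one is in the far-left rail's inner clip. Each was pressed until the force rose at a firm stop. For two modules the stop was exactly at, or within a fraction of a millimetre of, the home height worked out from the grasp.
- **Second module, a small disagreement:** It stopped about 2.7 mm higher than I first expected. That agrees with the height the gripper read when it gripped that module, though that reading was taken with about 9 N on the gripper. The close-up picture could not settle it. After release it stood level with the first module.
- **Isolator on:** I pushed it to the far stop after all three were home. The ball then sat within 1 px of where it should be when fully on.

**Last pictures:** All three modules stand upright with their blocks on the rail, roughly centred in their clips. Both moulds are empty, the other things on the bench are where they started, and the gripper touches nothing.

**Forces:** The highest readings were about 47 N (pressing module two home) and 51 N (lever at its on stop). Both were at the fingertips and well below the 120 N wrist limit. Both exceed the 40 N limit, which I took to cover only the arm and the gripper's body.

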